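Change over the clamped load of a plate shaker

TASK

Flip the shaker's toggle clamp up and over until it stays open, lift the finished sample block out of the nest and lay it flat on the middle of the cooling plate. Seat every fresh reagent cartridge on the bench (there are two to four) upright and fully home in a slot of the grey carrier where the carrier stands, then put the loaded carrier into the nest as one unit, fully home between the corner guides, and flip the clamp shut onto its ledge. Never pull the block out from under a shut clamp, and leave the other things on the bench where they are.

Things in the scene. Friction and masses are not known exactly. Their poses are not given: they have to be found in the camera images.
- nest: fixed plate shaker; origin on the bench under the pocket centre, x towards the clamp. White base 140 (y) x 35 high, from x = -95 to 205 mm. On it the nest, 25 mm tall: two aluminium blocks 80 wide (y) at |x| 28 to 80 mm, joined by one only 50 wide, so that fingers have room beside the middle of a part's long sides
- nest_seat (a point): centre of the nest's pocket floor, 60 mm above the bench; x towards the clamp, z up. The pocket is 144 (x) x 67 (y) mm between steel corner guides standing 10 mm above its floor; no guides at |x| under 48 mm on the long sides, nor at |y| under 18 mm on the short ones
- clamp (a joint): angle of the toggle clamp arm, rad: 0 = shut, level, its rubber foot on the ledge of the part in the pocket (empty pocket: sinks to -0.06); grows as the arm swings up and back, away from the pocket; end stop 2.1 = open (its end then stands 180 mm above the bench). The arm is weighted: let go below about 1.4 it falls shut, beyond that it falls open and stays. Lifts with 1.5 N
- clamp_grip (a point): centre of the clamp's black cross grip: a bar 14 mm thick, 26 mm long, along the hinge axis, at the free end of the 12 mm wide steel arm. Shut, it is 107 mm above the bench. Can be pinched by its two end faces (26 mm apart); it turns between the fingers as they follow the arc
- clamp_hinge (a point): fixed point on the clamp's hinge axis (the axis is its y; x points away from the pocket), 85 mm above the bench, 160 mm from the pocket centre. Shut, the grip is 85 mm from it towards the pocket and 22 mm above it (radius 88 mm)
- block_c (a point): finished sample block: white plastic, 18 wells on top, body 111 (x) x 62 (y) x 30 high, a ledge 14 long x 10 high at both ends (139 mm in all), 0.28 kg. Point: its centre, 15 mm above the underside; z up. Starts in the nest under the clamp. Hold it across its 62 mm width (y) in the middle
- carrier_c (a point): carrier: grey plastic, 0.22 kg, body 111 (x) x 62 (y) x 26 high, ledge 14 x 10 high at both ends (139 in all), same both ways round. Point: its centre, 13 mm above the underside; z up. Four open slots 24 (x) x 54 (y), centres x = -40.5, -13.5, 13.5, 40.5, floor 5 below the point: a seated cartridge (long side along y) has its centre 20 above it. Hold across the 62 mm width, mid-length
- cool_top (a point): centre of the top face of the aluminium cooling plate, a bare slab 210 (x) x 130 (y) x 12 high, fixed on the bench; z up
- cart1_c (a point): reagent cartridge (may be absent): white plastic, 45 g, foot 20 (its x) x 50 (y) x 22 high, on it a centred grip tab 12 (x) x 30 (y) x 28 high; 50 mm tall in all. Point: its centre, 25 mm above the underside; z up. Stands on the bench. Best held by the tab's two ends (30 mm apart along y), fingertips just above the foot's shoulders
- cart2_c (a point): reagent cartridge (may be absent): white plastic, 45 g, foot 20 (its x) x 50 (y) x 22 high, on it a centred grip tab 12 (x) x 30 (y) x 28 high; 50 mm tall in all. Point: its centre, 25 mm above the underside; z up. Stands on the bench. Best held by the tab's two ends (30 mm apart along y), fingertips just above the foot's shoulders
- cart3_c (a point): reagent cartridge (may be absent): white plastic, 45 g, foot 20 (its x) x 50 (y) x 22 high, on it a centred grip tab 12 (x) x 30 (y) x 28 high; 50 mm tall in all. Point: its centre, 25 mm above the underside; z up. Stands on the bench. Best held by the tab's two ends (30 mm apart along y), fingertips just above the foot's shoulders
- cart4_c (a point): reagent cartridge (may be absent): white plastic, 45 g, foot 20 (its x) x 50 (y) x 22 high, on it a centred grip tab 12 (x) x 30 (y) x 28 high; 50 mm tall in all. Point: its centre, 25 mm above the underside; z up. Stands on the bench. Best held by the tab's two ends (30 mm apart along y), fingertips just above the foot's shoulders
- dish1: bystander, not to be moved: closed culture dish, 62 mm across, 14 high; origin at the centre of its underside
- dish2: bystander, not to be moved: closed culture dish, 62 mm across, 14 high; origin at the centre of its underside
- vial1: bystander, not to be moved: capped vial, 18 mm across, 47 tall; origin at the centre of its underside
- vial2: bystander, not to be moved: capped vial, 18 mm across, 47 tall; origin at the centre of its underside
- tipbox: bystander, not to be moved: pipette tip box, 85 x 120 x 58 high; origin at the centre of its underside
- bottle: bystander, not to be moved: amber bottle, 60 mm across, 140 tall; origin at the centre of its underside
- slidebox: bystander, not to be moved: black slide box, 85 x 30 x 14 high; origin at the centre of its underside
- tuberack: bystander, not to be moved: black tube rack, 120 x 80 x 45 high; origin at the centre of its underside
Not all that is in view belongs to the job. What is shaped like the part that bears cart1_c but brown, turquoise or yellow is not meant.

How it is judged:
On the way, in this order (a step that is already met when the one before it is completed fails the run):
1. the clamp is flipped fully open with the block still lying in the nest (value of joint clamp above 1.7 rad and distance between block_c and nest_seat below 0.03 m), for 0.2 s.
2. the block lies flat on the cooling plate, and every cartridge is seated in the carrier, which is still outside the nest (x of block_c in the frame of cool_top between -0.045 and 0.045 m and y of block_c in the frame of cool_top between -0.038 and 0.038 m and z of block_c in the frame of cool_top between 0.012 and 0.018 m and angle between block_c's own z axis and vertical below 0.06 rad and x of cart1_c in the frame of carrier_c between -0.047 and 0.047 m and y of cart1_c in the frame of carrier_c between -0.006 and 0.006 m and z of cart1_c in the frame of carrier_c between 0.016 and 0.024 m and angle between each of cart1_c, cart2_c, cart3_c, cart4_c's own z axis and vertical below 0.12 rad and x of cart2_c in the frame of carrier_c between -0.047 and 0.047 m and y of cart2_c in the frame of carrier_c between -0.006 and 0.006 m and z of cart2_c in the frame of carrier_c between 0.016 and 0.024 m and x of cart3_c in the frame of carrier_c between -0.047 and 0.047 m and y of cart3_c in the frame of carrier_c between -0.006 and 0.006 m and z of cart3_c in the frame of carrier_c between 0.016 and 0.024 m and x of cart4_c in the frame of carrier_c between -0.047 and 0.047 m and y of cart4_c in the frame of carrier_c between -0.006 and 0.006 m and z of cart4_c in the frame of carrier_c between 0.016 and 0.024 m and horizontal distance between carrier_c and nest_seat above 0.08 m), for 0.2 s.
3. the carrier with all its cartridges lies home in the nest (x of carrier_c in the frame of nest_seat between -0.004 and 0.004 m and y of carrier_c in the frame of nest_seat between -0.004 and 0.004 m and z of carrier_c in the frame of nest_seat between 0.01 and 0.0155 m and angle between carrier_c's own z axis and vertical below 0.04 rad and x of cart1_c in the frame of carrier_c between -0.047 and 0.047 m and y of cart1_c in the frame of carrier_c between -0.006 and 0.006 m and z of cart1_c in the frame of carrier_c between 0.016 and 0.024 m and angle between each of cart1_c, cart2_c, cart3_c, cart4_c's own z axis and vertical below 0.12 rad and x of cart2_c in the frame of carrier_c between -0.047 and 0.047 m and y of cart2_c in the frame of carrier_c between -0.006 and 0.006 m and z of cart2_c in the frame of carrier_c between 0.016 and 0.024 m and x of cart3_c in the frame of carrier_c between -0.047 and 0.047 m and y of cart3_c in the frame of carrier_c between -0.006 and 0.006 m and z of cart3_c in the frame of carrier_c between 0.016 and 0.024 m and x of cart4_c in the frame of carrier_c between -0.047 and 0.047 m and y of cart4_c in the frame of carrier_c between -0.006 and 0.006 m and z of cart4_c in the frame of carrier_c between 0.016 and 0.024 m), for 0.2 s.
At the end, for the whole second after the job is handed in: Block flat on the cooling plate (centre within 45 mm along, 38 mm across of its centre); every cartridge upright within 0.12 rad and home in a carrier slot (4 mm); carrier home in the nest (4 mm sideways, 3 mm in height); clamp shut on its ledge (joint -0.045 to 0.07) (all of step 3 and x of block_c in the frame of cool_top between -0.045 and 0.045 m and y of block_c in the frame of cool_top between -0.038 and 0.038 m and z of block_c in the frame of cool_top between 0.012 and 0.018 m and angle between block_c's own z axis and vertical below 0.06 rad and value of joint clamp between -0.045 and 0.07 rad); the robot touches nothing.
It fails at once if the block is pulled up out of the nest under a clamp that is not open (horizontal distance between block_c and nest_seat below 0.04 m and z of block_c in the frame of nest_seat above 0.035 m and value of joint clamp below 1.2 rad).
It fails at once if a bystander is shifted by more than 50 mm or knocked over (distance of any of dish1, dish2, vial1, vial2, tipbox, bottle, slidebox, tuberack from where it was at the start of the episode above 0.05 m or angle between any of dish1, dish2, vial1, vial2, tipbox, bottle, slidebox, tuberack's own z axis and vertical above 0.8 rad).
Of cart1, cart2, cart3, cart4 only 2 to 4 are there at a start; the rules pass over those that are not, and their reading is None.
At some moment in a run one of cart1, cart2, cart3, cart4 may be knocked a few centimetres aside while the robot is not near it.
It also fails if it takes over 210 s, if anything falls off the work surface, if the arm or the gripper's body presses on something with over 40 N, if the wrist force passes 120 N, or if a joint passes its speed limit or range.

ROBOT

A 6-joint arm with a two-finger parallel gripper is mounted at the origin on the work surface. World frame = base frame: x ahead of the robot, y to its left, z up, the work surface at z = 0. Lengths are in m, angles in rad, forces in N, time in s.
With the tool pointing down it reaches from about 0.4 to 0.825 m from the base axis. Payload 7 kg.
Tool frame: the origin (TCP) lies between the finger pads; the fingertips stand arm.nose_length ahead of it and the grasp point (between the pads) is the TCP (arm.nose_length is the distance from the TCP to the fingertips, in m); x points along the fingers, z is the direction in which the jaws open and shut, and the axes are right-handed (so a half turn about x gives the same grasp; the last joint's range is limited). The gripper opens to 88 mm and grips with 3 to 60 N. Pads are 19 mm wide; open, the fingers measure 130 mm over their backs; the gripper's body (78 mm by 193 mm) begins 47 mm behind the grasp point.
Start: joints at [-1.005, 0.359, 0.012, 0, -1.224, -0.288], TCP at [0.185, -0.649, 0.246] pointing down, gripper open.
Joint ranges: [-3.07, 3.07], [-1.43, 2.12], [-1.02, 1.25], [-3.03, 1.67], [-3.05, -0], [-3.03, 3.03]. Speed limits (rad/s): [2.39, 2.39, 3.01, 3.14, 3.14, 3.14].

INTERFACE

Orientations are given as [roll, pitch, yaw] about the fixed x, y, z axes, in that order (R = Rz(yaw) Ry(pitch) Rx(roll)).
In Python, from station import arm, viewer, spotter gives the robot as it stands.
- The arm moves only by the shell command python3 -m handwheel 'ROWS' [FORCE]. ROWS is a JSON object of lists of equal length, an entry for each row: "gripper": the gripper command: -1 is shut, 1 is fully open, values between are in proportion; "travel": the shift along the world's x, y, z each as a share of 500 mm, from -1 to 1, a list of three; "spin": the turn about the world's z as a share of 45 degrees, from -1 to 1. A call has 1 to 20 rows; each row is the pose to reach, as a shift and turn from the pose commanded when the call began; what a row does not reach only later rows make up. A row lasts 1/10 s, in which the tool goes at most 50 mm and 8.59 degrees, less where a joint would pass 70% of its speed; a pose out of reach is approached as far as the arm can. A call with a number of a shift or a turn outside -1 to 1 is refused whole. A call with a gripper value outside its range is refused whole. The fingers move at their own pace and stop on an object; FORCE is the grip in N (left out, the last holds). Time passes only in rows, so rows that repeat a pose let the fingers close. It gives the time, the measured TCP pose, the force and the opening at its end, in the units of the state.
- arm.get_state(): the state, without advancing time (a new reading comes with each control period).
- viewer.grab_frame(name): name is "scene" or "top" or "wrist"; returns a dict with "pixels" (420x560x3 uint8, blue, green, red), "fx", "fy", "cx", "cy" (pixels), "k1" (the pictures are not rectified: a ray, as slopes to the right and down, at radius r is drawn at 1 + k1 r^2 times it, then the intrinsics apply), "eye" and "attitude" of the camera in the world. Camera axes: x right, y down, z forward; pixel columns grow to the right and rows downward; lengths in m; the calibration is good to about 2 mm. A picture is of the moment at which its call begins. There is no depth.
- arm.job_done(): hands the job in, once; it reports no verdict.
Trained networks look in the newest picture that a camera, given by its name, has taken for a name from the list of things; names that differ only in an ending like _2 or _b are one class to them, and where a whole thing is asked for, a point or a joint stands for the part that bears it (a point fixed in the world has none). Each returns a list of dicts, best first, with "conf" (0 to 1); they miss things now and then, are a little off and sometimes report something else, mostly with a low value. They report only what shows in the picture. A call takes as long as a camera call. They do not tell look-alikes from the thing itself.
- spotter.spot_in(camera, label): "rect" ([left, top, right, bottom] in pixels, round what is visible of it).
- spotter.tip_of(camera, label): "at" ([column, row] in pixels: a listed point, or the origin of a listed thing).
The state is a dict: "t": time; "q": joint angles; "qd": joint speeds; "joint_efforts": joint torques, N m; "eef_pos": TCP position; "ee_rot": TCP orientation; "force": force on the tool from outside, world axes, zero at the start; "moment": the same for the moment, N m; "width": finger opening in m.
Only numpy, scipy, OpenCV 4.12 (cv2) and the standard library are available. Lean on these libraries where they do the work, as an engineer would, in place of code of your own. Each camera call takes 0.05 s, during which the arm holds its last target.

## Working session

There is one attempt and no reset: what is moved stays moved. The work goes in short steps, Python scripts to look and compute and a shell command to move; the robot and the scene stay as the last step left them, time stands still between calls to the robot, and variables do not carry over. Pictures are saved under pics/ and viewed, and the job is handed in when it is done.

```bash
ls; mkdir -p pics; python3 - <<'E'
from station import arm, viewer, spotter
import cv2
s=arm.get_state(); print(s, arm.nose_length)
for n in ("scene","top","wrist"):
    f=viewer.grab_frame(n); cv2.imwrite(f"pics/{n}0.png",f["pixels"]); print(n,f["fx"],f["fy"],f["cx"],f["cy"],f["k1"],f["eye"],f["attitude"])
E
```

```text
pics
{'t': 0.0, 'q': array([-1.00489599e+00,  3.59410008e-01,  1.10571714e-02, -3.78452579e-04,
       -1.22413155e+00, -2.88115857e-01]), 'qd': array([-1.20529865e-03, -8.97189494e-05, -1.67714820e-03, -1.24697159e-03,
       -3.30967847e-04,  1.50377907e-03]), 'joint_efforts': array([-7.63051848e-04, -5.82726753e+01,  2.93056512e+01,  6.99719444e+00,
        6.95014576e-03, -1.33099084e-04]), 'eef_pos': array([ 0.18496383, -0.64867001,  0.24460189]), 'ee_rot': array([0.08042977, 1.56907117, 1.9288817 ]), 'force': array([0.99528493, 0.42557947, 0.16397298]), 'moment': array([-0.01375446,  0.05379401, -0.01753168]), 'width': 0.08757718921660801} 0.019
scene 440.3544998228656 440.3544998228656 277.36045027433585 208.54703575125262 -0.11055677671883031 [ 1.38411764 -0.1429914   0.89911168] [-2.38154075  0.00364819  1.40866672]
top 535.0577459349488 535.0577459349488 275.05815998250097 198.7301468065245 0.01346925939212668 [ 0.45046497 -0.02081528  1.53222887] [-3.02174162  0.00517842 -1.58059905]
wrist 356.51857296552316 356.51857296552316 276.65037490259243 208.03347269686603 -0.035521984148902765 [ 0.10290409 -0.67288853  0.38362443] [ 2.82645142e+00 -1.18443461e-03  1.84834133e+00]
```

View pics/scene0.png

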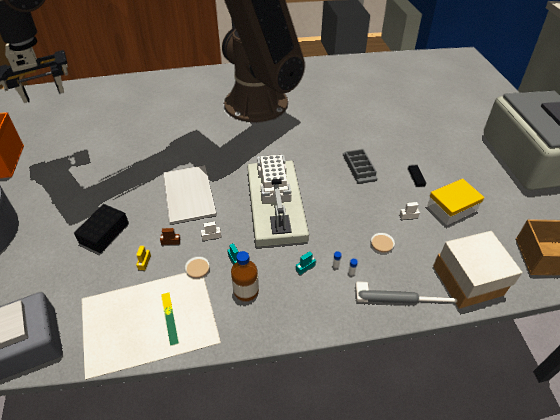

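View pics/top0.png

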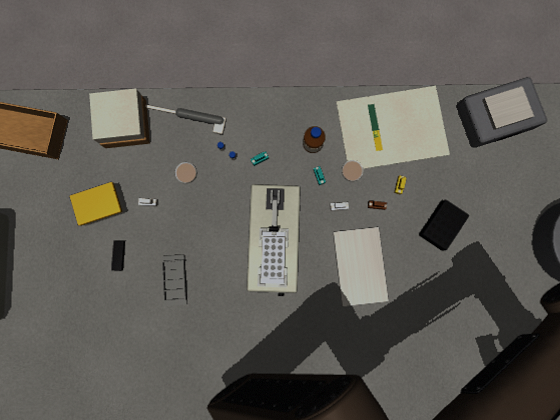

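View pics/wrist0.png

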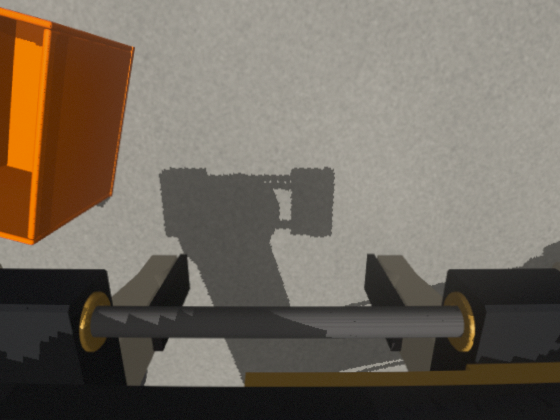

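The top view shows the nest near (273,255), the carrier at (175,278) and the cooling plate at (360,266). There are two white cartridges, at (148,202) and (340,206). The coloured ones are decoys.

```bash
cat > h.py <<'E'
from station import arm, viewer, spotter
import cv2, numpy as np
from scipy.spatial.transform import Rotation as Ro
def grab(n,save=None):
    f=viewer.grab_frame(n)
    if save: cv2.imwrite(f"pics/{save}.png",f["pixels"])
    return f
def ray(f,uv):
    d=np.array([(uv[0]-f["cx"])/f["fx"],(uv[1]-f["cy"])/f["fy"]])
    s=d.copy()
    for _ in range(20): s=d/(1+f["k1"]*(s@s))
    R=Ro.from_euler("xyz",f["attitude"]).as_matrix()
    return np.array(f["eye"]),R@np.array([s[0],s[1],1.])
def onz(f,uv,z):
    e,d=ray(f,uv); return e+d*(z-e[2])/d[2]
def proj(f,p):
    R=Ro.from_euler("xyz",f["attitude"]).as_matrix()
    c=R.T@(np.asarray(p,float)-f["eye"]); s=c[:2]/c[2]; s=s*(1+f["k1"]*(s@s))
    return np.array([s[0]*f["fx"]+f["cx"],s[1]*f["fy"]+f["cy"]])
def tri(fs,uvs):
    A=np.zeros((3,3));b=np.zeros(3);L=[]
    for f,uv in zip(fs,uvs):
        e,d=ray(f,uv);d/=np.linalg.norm(d);P=np.eye(3)-np.outer(d,d);A+=P;b+=P@e;L.append((e,P))
    x=np.linalg.solve(A,b); return x,[np.linalg.norm(P@(x-e)) for e,P in L]
def jaw():
    s=arm.get_state();R=Ro.from_euler("xyz",s["ee_rot"]).as_matrix();return s,R
E
python3 - <<'E'
from h import *
s,R=jaw(); print(R.round(3))
H=dict(nest_seat=.06,clamp_grip=.107,clamp_hinge=.085,block_c=.075,carrier_c=.013,cool_top=.012,cart1_c=.025,dish1=0,vial1=0,tipbox=0,bottle=0,slidebox=0,tuberack=0,nest=0)
for n in("top","scene"):
    f=grab(n)
    for k,z in H.items():
        for r in spotter.tip_of(n,k)[:6]:
            if r["conf"]>.25: print(n,k,round(r["conf"],2),np.round(r["at"],1),onz(f,r["at"],z).round(4))
E
```

```text
[[-0.    -0.962 -0.274]
 [ 0.001 -0.274  0.962]
 [-1.     0.     0.001]]
top nest_seat 0.75 [273.9 257.6] [ 0.4657 -0.0102  0.06  ]
top nest_seat 0.61 [350.6 170.2] [ 0.7057 -0.2262  0.06  ]
top clamp_grip 0.73 [272.7 231.4] [ 0.5346 -0.008   0.107 ]
top clamp_grip 0.5 [273.1 255.5] [ 0.4708 -0.0084  0.107 ]
top clamp_hinge 0.81 [273.7 196.2] [ 0.6318 -0.0114  0.085 ]
top clamp_hinge 0.68 [271.6 255. ] [ 0.4725 -0.0042  0.085 ]
top block_c 0.88 [272.3 257.3] [ 0.4664 -0.006   0.075 ]
top carrier_c 0.6 [173.7 280.2] [0.406  0.2722 0.013 ]
top cool_top 0.59 [359.5 266.8] [ 0.4382 -0.2505  0.012 ]
top cart1_c 0.69 [403.7 186.5] [ 0.6632 -0.3804  0.025 ]
top cart1_c 0.66 [261.3 156.9] [0.7531 0.0234 0.025 ]
top cart1_c 0.62 [319.5 174.1] [ 0.7015 -0.1422  0.025 ]
top cart1_c 0.5 [378.6 202.5] [ 0.6182 -0.3078  0.025 ]
top cart1_c 0.46 [339.4 203.8] [ 0.6157 -0.1968  0.025 ]
top dish1 0.82 [352.5 170.7] [ 0.7146 -0.24    0.    ]
top dish1 0.58 [186.6 171. ] [0.7188 0.2414 0.    ]
top vial1 0.51 [234.9 159.3] [0.7519 0.1011 0.    ]
top vial1 0.46 [220.3 148.3] [0.785  0.1437 0.    ]
top ti
[... 785 characters left out ...]
7428 0.0197 0.025 ]
scene cart1_c 0.5 [168.1 235. ] [ 0.6106 -0.3089  0.025 ]
scene cart1_c 0.47 [143.8 252.8] [ 0.6604 -0.3703  0.025 ]
scene dish1 0.79 [198.  269.9] [ 0.7165 -0.2383  0.    ]
scene dish1 0.71 [381.2 246. ] [ 0.7186  0.2383 -0.    ]
scene vial1 0.62 [334.2 266.7] [0.7624 0.0999 0.    ]
scene vial1 0.46 [352.5 270.1] [0.7803 0.1425 0.    ]
scene tipbox 0.97 [450.6 206.2] [0.6131 0.4848 0.    ]
scene bottle 0.58 [245.3 288.2] [ 0.7891 -0.1274  0.    ]
scene slidebox 0.73 [415.8 175.5] [ 0.4721  0.4331 -0.    ]
scene tuberack 0.63 [100.9 234.1] [ 0.5557 -0.4978  0.    ]
scene nest 0.57 [274.4 190.1] [ 0.465  -0.0048  0.    ]
scene nest 0.28 [451.4 206.8] [0.6157 0.4861 0.    ]
```

```bash
python3 -m handwheel '{"travel":[[0.34,0.64,0.12],[0.34,0.64,0.12],[0.34,0.64,0.12],[0.34,0.64,0.12],[0.34,0.64,0.12],[0.34,0.64,0.12],[0.34,0.64,0.12],[0.34,0.64,0.12],[0.34,0.64,0.12],[0.34,0.64,0.12]],"spin":[-0.375,-0.375,-0.375,-0.375,-0.375,-0.375,-0.375,-0.375,-0.375,-0.375],"gripper":[1,1,1,1,1,1,1,1,1,1]}' 20
python3 -m handwheel '{"travel":[[0.33,0.64,0.0],[0.33,0.64,0.0],[0.33,0.64,0.0],[0.33,0.64,0.0],[0.33,0.64,0.0],[0.33,0.64,0.0],[0.33,0.64,0.0],[0.33,0.64,0.0],[0.33,0.64,0.0],[0.33,0.64,0]],"spin":[0,0,0,0,0,0,0,0,0,0],"gripper":[1,1,1,1,1,1,1,1,1,1]}'
python3 - <<'E'
from h import *
s,R=jaw(); print(s["t"],s["eef_pos"],R.round(3))
f=grab("wrist","w1"); g=grab("top","t1"); g=grab("scene","s1")
for k,z in dict(nest_seat=.06,clamp_grip=.107,clamp_hinge=.085,block_c=.075).items():
    for r in spotter.tip_of("wrist",k)[:4]:
        print(k,round(r["conf"],2),np.round(r["at"],1),onz(f,r["at"],z).round(4))
E
```

```text
t: 2.65
eef_pos: [0.3553, -0.3289, 0.3058]
ee_rot: [-1.992, 1.57, -0.436]
force: [-0.5, -0.4, -0.8]
width: 0.0877
t: 3.65
eef_pos: [0.5199, -0.0102, 0.305]
ee_rot: [1.995, 1.569, -2.735]
force: [-0.2, -0.8, 0.3]
width: 0.0879
3.65 [ 0.51986015 -0.01021758  0.30498559] [[-0.001 -1.     0.018]
 [-0.001  0.018  1.   ]
 [-1.     0.001 -0.001]]
nest_seat 0.45 [519.9  62.8] [0.4079 0.239  0.06  ]
clamp_grip 0.9 [276.2 202.6] [ 0.5385 -0.012   0.107 ]
clamp_hinge 0.94 [274.6 271.5] [ 0.6263 -0.0154  0.085 ]
clamp_hinge 0.56 [202.8 344.8] [ 0.725  -0.1049  0.085 ]
clamp_hinge 0.41 [518.4  62.1] [0.409  0.2213 0.085 ]
block_c 0.64 [275.9 123.5] [ 0.4645 -0.011   0.075 ]
```

View pics/w1.png

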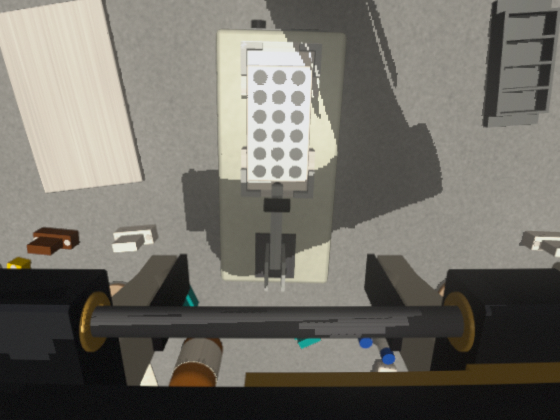

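The wrist view shows the clamp grip at (277,205). The block sits under the clamp, which is shut. I'll descend on the grip now.

```bash
python3 -m handwheel '{"travel":[[0.042,-0.004,-0.1],[0.042,-0.004,-0.2],[0.042,-0.004,-0.3],[0.042,-0.004,-0.36],[0.042,-0.004,-0.396],[0.042,-0.004,-0.396],[0.042,-0.004,-0.396],[0.042,-0.004,-0.396],[0.042,-0.004,-0.396],[0.042,-0.004,-0.396],[0.042,-0.004,-0.396],[0.042,-0.004,-0.396],[0.042,-0.004,-0.396]],"spin":[0,0,0,0,0,0,0,0,0,0,0,0,0],"gripper":[1,1,1,1,1,1,-1,-1,-1,-1,-1,-1,-1]}' 12
python3 - <<'E'
from h import *
f=grab("wrist","w2");f=grab("scene","s2")
E
```

```text
t: 5.3
eef_pos: [0.5411, -0.0111, 0.1077]
ee_rot: [-1.224, 1.571, 0.33]
force: [0.3, -0.5, -0.5]
width: 0.0371
```

View pics/w2.png

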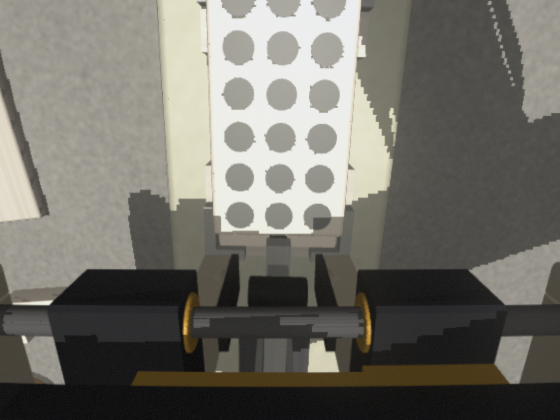

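View pics/s2.png

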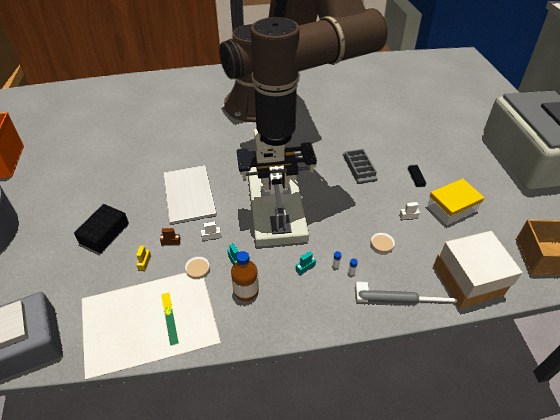

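The black bar lies between the fingers, near column 278. They are still closing, so I'll give them more rows.

```bash
python3 -m handwheel '{"travel":[[0,0,0],[0,0,0],[0,0,0],[0,0,0],[0,0,0]],"spin":[0,0,0,0,0],"gripper":[-1,-1,-1,-1,-1]}' 12
python3 -c "
import numpy as np
a0=np.arctan2(.022,-.085);r=np.hypot(.022,.085)
for t in np.arange(0,2.01,.15):
  a=a0-t; print(round(t,2),((r*np.array([np.cos(a),np.sin(a)])-[-.085,.022])/.5).round(3))"
```

```text
t: 5.9
eef_pos: [0.5411, -0.0109, 0.1075]
ee_rot: [-0.274, 1.571, 1.28]
force: [-1.7, 3.3, 0.2]
width: 0.0259
0.0 [ 0. -0.]
0.15 [0.008 0.025]
0.3 [0.021 0.048]
0.45 [0.036 0.07 ]
0.6 [0.055 0.088]
0.75 [0.076 0.104]
0.9 [0.099 0.117]
1.05 [0.124 0.125]
1.2 [0.149 0.13 ]
1.35 [0.176 0.132]
1.5 [0.202 0.129]
1.65 [0.227 0.122]
1.8 [0.251 0.112]
1.95 [0.274 0.098]
```

```bash
python3 -m handwheel '{"travel":[[0.008,0,0.025],[0.021,0,0.048],[0.036,-0.001,0.07],[0.055,-0.001,0.088],[0.076,-0.002,0.104],[0.099,-0.003,0.117],[0.124,-0.003,0.125],[0.149,-0.004,0.130],[0.176,-0.005,0.132],[0.202,-0.005,0.129],[0.227,-0.006,0.122],[0.251,-0.006,0.112],[0.262,-0.006,0.105],[0.262,-0.006,0.105],[0.262,-0.006,0.105],[0.262,-0.006,0.105]],"spin":[0,0,0,0,0,0,0,0,0,0,0,0,0,0,0,0],"gripper":[-1,-1,-1,-1,-1,-1,-1,-1,-1,-1,-1,-1,-1,-1,-1,-1]}' 12
python3 - <<'E'
from h import *
f=grab("scene","s3")
E
```

```text
t: 7.5
eef_pos: [0.6732, -0.0165, 0.1608]
ee_rot: [-2.769, 1.568, -1.216]
force: [1.5, -7.9, 1.2]
width: 0.0257
```

View pics/s3.png

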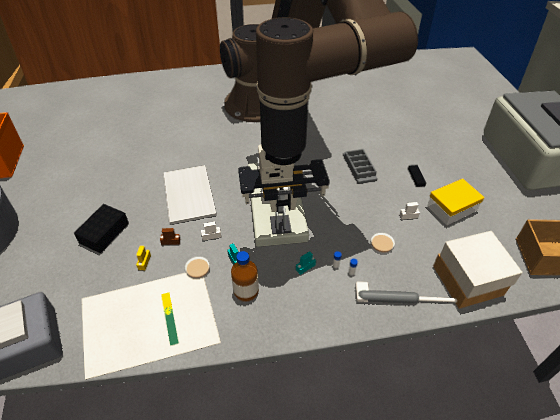

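```bash
python3 -m handwheel '{"travel":[[0,0,0],[0,0,0],[0,0,0],[0,0,0],[0,0,0],[0,0,0],[0,0,0],[0,0,0.1],[0,0,0.2],[0,0,0.3],[-0.1,0,0.3],[-0.2,0,0.3],[-0.3,0,0.3],[-0.4,0.01,0.3],[-0.416,0.01,0.3],[-0.416,0.01,0.3],[-0.416,0.01,0.3],[-0.416,0.01,0.3]],"spin":[0,0,0,0,0,0,0,0,0,0,0,0,0,0,-0.01,-0.01,-0.01,-0.01],"gripper":[1,1,1,1,1,1,1,1,1,1,1,1,1,1,1,1,1,1]}' 12
python3 - <<'E'
from h import *
s,R=jaw(); print(s["eef_pos"],R[:,2])
g=grab("scene","s4");f=grab("wrist","w4");t=grab("top")
for n,F in(("wrist",f),("scene",g),("top",t)):
  for k,z in dict(clamp_grip=.147,clamp_hinge=.085,block_c=.075,carrier_c=.013,cool_top=.012,cart1_c=.025).items():
    for r in spotter.tip_of(n,k)[:5]:
        if r["conf"]>.3:print(n,k,round(r["conf"],2),np.round(r["at"],1),onz(F,r["at"],z).round(4))
E
```

```text
t: 9.35
eef_pos: [0.4651, -0.0089, 0.3098]
ee_rot: [2.147, 1.57, -2.59]
force: [-0.0, 0.5, -0.5]
width: 0.0876
[ 0.46510917 -0.00894672  0.30980004] [ 2.47038341e-02  9.99694768e-01 -3.02071446e-04]
wrist clamp_hinge 0.87 [271.9 309.2] [ 0.6239 -0.0197  0.085 ]
wrist block_c 0.76 [277.7 178. ] [ 0.4674 -0.009   0.075 ]
wrist carrier_c 0.75 [506.9 111.1] [0.406  0.2676 0.013 ]
wrist cool_top 0.86 [ 76.1 150.8] [ 0.441  -0.2581  0.012 ]
wrist cool_top 0.71 [205.4 376.6] [ 0.7918 -0.128   0.012 ]
wrist cart1_c 0.98 [306.4 360. ] [0.7521 0.0262 0.025 ]
wrist cart1_c 0.79 [191.3 332. ] [ 0.6994 -0.1371  0.025 ]
wrist cart1_c 0.74 [140.8 273.9] [ 0.6057 -0.1956  0.025 ]
wrist cart1_c 0.58 [ 62.1 278.6] [ 0.611  -0.3051  0.025 ]
scene clamp_grip 0.48 [281.8 211.8] [ 0.6902 -0.0217  0.147 ]
scene clamp_hinge 0.67 [278.3 211.9] [ 0.6319 -0.0206  0.085 ]
scene clamp_hinge 0.35 [352.3 269.7] [0.8363 0.1154 0.085 ]
scene block_c 0.97 [272.9 171.7] [ 0.4676 -0.0088  0.075 ]
scene carrier_c 0.74 [358.6 164.7] [0.4097 0.2667 0.013 ]
scene cool_top 0.64 [190.  189.7] [ 0.4346 -0.249   0.012 ]
scene cart1_c 0.68 [209.6 230.7] [ 0.6134 -0.2003  0.025 ]
scene cart1_c 0.64 [166.7 235.1] [ 0.6104 -0.3125  0.025 ]
scene cart1_c 0.59 [232.9 252.9] [ 0.6966 -0.1467  0.025 ]
scene cart1_c 0.58 [307.1 259.1] [0.7459 0.0327 0.025 ]
top clamp_grip 0.52 [274.  176.6] [ 0.6758 -0.0131  0.147 ]
top clamp_hinge 0.73 [277.3 200.1] [ 0.621  -0.0211  0.085 ]
top carrier_c 0.7 [ 99.8 206.6] [0.6161 0.4859 0.013 ]
top cool_top 0.73 [358.  264.9] [ 0.4435 -0.2465  0.012 ]
top cart1_c 0.67 [402.9 186.2] [ 0.6641 -0.3781  0.025 ]
top cart1_c 0.62 [337.6 203.1] [ 0.6177 -0.1918  0.025 ]
top cart1_c 0.61 [318.8 173.2] [ 0.7041 -0.1403  0.025 ]
top cart1_c 0.51 [262.5 159.2] [0.7464 0.02   0.025 ]
top cart1_c 0.45 [375.6 202.9] [ 0.6172 -0.2993  0.025 ]
```

View pics/w4.png

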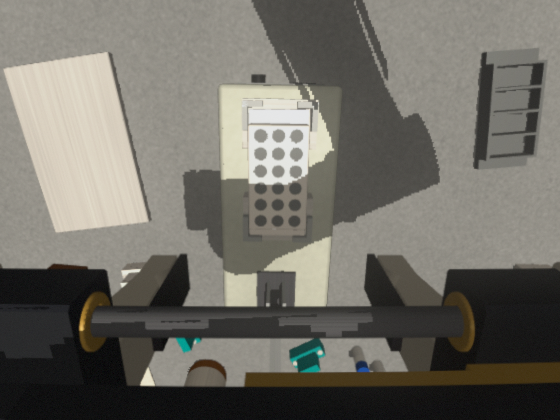

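View pics/s4.png

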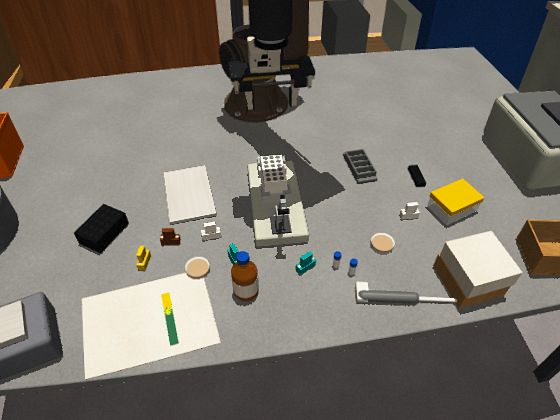

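The clamp stays open and the block is still in the nest. Next I'll grasp the block across its middle.

```bash
python3 -m handwheel '{"travel":[[0.004,-0.002,-0.1],[0.004,-0.002,-0.2],[0.004,-0.002,-0.3],[0.004,-0.002,-0.38],[0.004,-0.002,-0.44],[0.004,-0.002,-0.464],[0.004,-0.002,-0.464],[0.004,-0.002,-0.464],[0.004,-0.002,-0.464],[0.004,-0.002,-0.464],[0.004,-0.002,-0.464],[0.004,-0.002,-0.464],[0.004,-0.002,-0.464],[0.004,-0.002,-0.464]],"spin":[0,0,0,0,0,0,0,0,0,0,0,0,0,0],"gripper":[1,1,1,1,1,1,1,-1,-1,-1,-1,-1,-1,-1]}' 25
python3 - <<'E'
from h import *
s,R=jaw(); print(s["eef_pos"],R[:,2])
f=grab("wrist","w5")
E
```

```text
t: 11.8
eef_pos: [0.4669, -0.0096, 0.079]
ee_rot: [-1.077, 1.569, 0.469]
force: [-2.4, 3.0, 7.7]
width: 0.0621
[ 0.46686017 -0.00958111  0.07900142] [0.02483347 0.99969101 0.00108396]
```

View pics/w5.png

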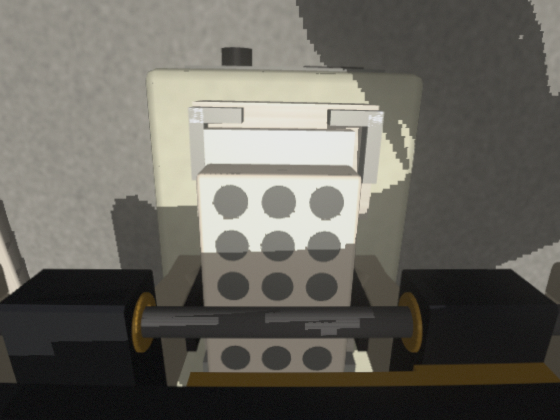

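```bash
python3 -m handwheel '{"travel":[[0,0,0.04],[0,0,0.1],[0,0,0.18],[0,0,0.26],[0,0,0.3],[-0.02,-0.08,0.3],[-0.03,-0.16,0.3],[-0.04,-0.24,0.3],[-0.054,-0.32,0.3],[-0.054,-0.4,0.3],[-0.054,-0.484,0.3],[-0.054,-0.484,0.3],[-0.054,-0.484,0.3],[-0.054,-0.484,0.3],[-0.054,-0.484,0.3]],"spin":[0,0,0,0,0,0,0,0,0,0,0,0,0,0,0],"gripper":[-1,-1,-1,-1,-1,-1,-1,-1,-1,-1,-1,-1,-1,-1,-1]}' 25
python3 - <<'E'
from h import *
s,R=jaw(); print(s["eef_pos"],R[:,2])
f=grab("wrist","w6"); f=grab("scene","s6"); t=grab("top","t6")
E
```

```text
t: 13.35
eef_pos: [0.439, -0.2512, 0.228]
ee_rot: [0.554, 1.571, 2.102]
force: [-0.2, -0.4, -1.6]
width: 0.0617
[ 0.43901549 -0.25116599  0.22801575] [2.32771693e-02 9.99729020e-01 2.46514930e-04]
```

View pics/w6.png

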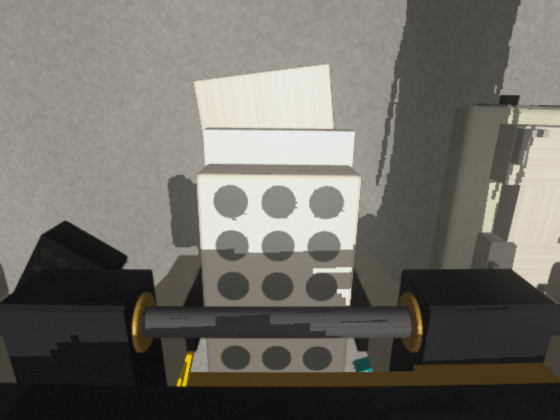

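View pics/s6.png

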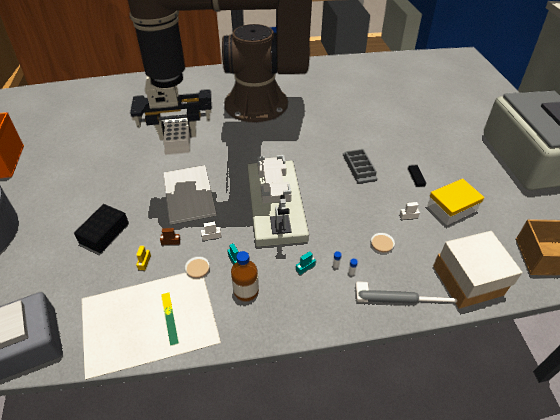

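View pics/t6.png

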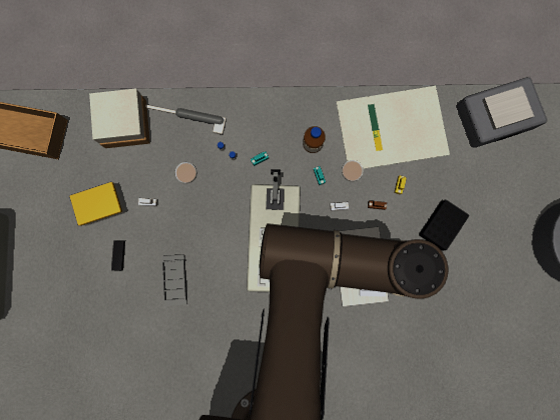

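The block is held level over the plate, whose near edge shows at (265,85) in the wrist view. I'll lower it and release.

```bash
python3 -m handwheel '{"travel":[[0.002,-0.002,-0.09],[0.002,-0.002,-0.18],[0.002,-0.002,-0.27],[0.002,-0.002,-0.33],[0.002,-0.002,-0.37],[0.002,-0.002,-0.385],[0.002,-0.002,-0.391],[0.002,-0.002,-0.391],[0.002,-0.002,-0.391],[0.002,-0.002,-0.391],[0.002,-0.002,-0.391],[0.002,-0.002,-0.391],[0.002,-0.002,-0.391],[0.002,-0.002,-0.3],[0.002,-0.002,-0.2],[0.002,-0.002,-0.1],[0.002,-0.002,0],[0.002,-0.002,0.1],[0.002,-0.002,0.1]],"spin":[0,0,0,0,0,0,0,0,0,0,0,0,0,0,0,0,0,0,0],"gripper":[-1,-1,-1,-1,-1,-1,-1,-1,-1,1,1,1,1,1,1,1,1,1,1]}' 25
python3 - <<'E'
from h import *
s,R=jaw(); print(s["eef_pos"],R[:,2])
g=grab("wrist","w7"); f=grab("scene","s7")
for n,F in(("wrist",g),("scene",f)):
  for k,z in dict(block_c=.027,cool_top=.012).items():
    for r in spotter.tip_of(n,k)[:3]:
        if r["conf"]>.3:print(n,k,round(r["conf"],2),np.round(r["at"],1),onz(F,r["at"],z).round(4))
E
```

```text
t: 15.4
eef_pos: [0.4429, -0.2544, 0.2859]
ee_rot: [-1.882, 1.558, -0.335]
force: [0.1, 0.1, 0.4]
width: 0.0875
[ 0.44293284 -0.25443243  0.28586254] [ 0.02377632  0.99970994 -0.00383698]
wrist block_c 0.96 [280.2 166.4] [ 0.441  -0.2523  0.027 ]
scene block_c 0.97 [184.7 188.1] [ 0.4414 -0.2622  0.027 ]
scene cool_top 0.75 [190.  191.2] [ 0.441  -0.2491  0.012 ]
```

View pics/w7.png

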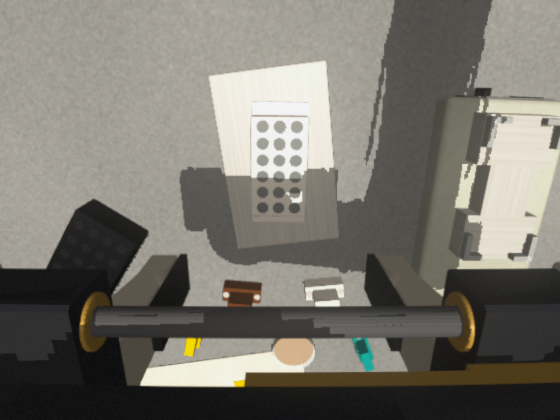

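View pics/s7.png

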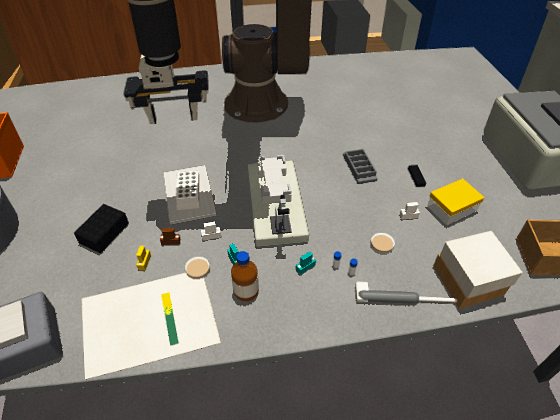

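The block lies flat in the middle of the plate, at (280,165) in the wrist view. Next is the first white cartridge.

```bash
python3 -m handwheel '{"travel":[[0.1,0.04,0],[0.2,0.08,-0.02],[0.29,0.128,-0.06],[0.29,0.128,-0.06],[0.29,0.128,-0.06],[0.29,0.128,-0.06]],"spin":[0,0,0,0,0,0],"gripper":[1,1,1,1,1,1]}' 25
python3 - <<'E'
from h import *
s,R=jaw(); print(s["eef_pos"],R[:,2])
g=grab("wrist","w8")
for n,F in(("wrist",g),):
  for k,z in dict(cart1_c=.025).items():
    for r in spotter.tip_of(n,k)[:6]:
        if r["conf"]>.3:print(n,k,round(r["conf"],2),np.round(r["at"],1),onz(F,r["at"],z).round(4))
E
```

```text
t: 16.3
eef_pos: [0.5844, -0.1892, 0.2469]
ee_rot: [1.631, 1.568, -3.106]
force: [-0.5, -1.3, 0.6]
width: 0.0877
[ 0.58444299 -0.18916374  0.24687729] [ 2.42343596e-02  9.99706292e-01 -1.57826705e-04]
wrist cart1_c 0.9 [172.1 207.2] [ 0.6125 -0.3024  0.025 ]
wrist cart1_c 0.73 [113.5 251.2] [ 0.6624 -0.3744  0.025 ]
wrist cart1_c 0.65 [270.6 201.9] [ 0.6092 -0.1971  0.025 ]
wrist cart1_c 0.63 [321.  278.9] [ 0.7022 -0.1424  0.025 ]
wrist cart1_c 0.36 [327.7 334.7] [ 0.7786 -0.1331  0.025 ]
```

View pics/w8.png

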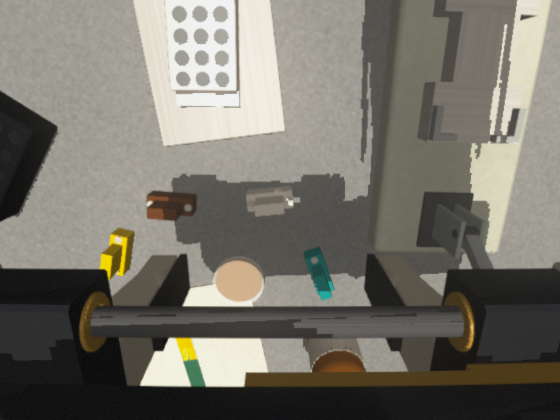

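```bash
python3 - <<'E'
from h import *
im=cv2.imread("pics/w8.png")[170:235,225:325]
im=cv2.convertScaleAbs(im,alpha=1.5)
cv2.imwrite("pics/w8z.png",cv2.resize(im,None,fx=8,fy=8,interpolation=cv2.INTER_CUBIC))
E
```

```text
(no output)
```

View pics/w8z.png

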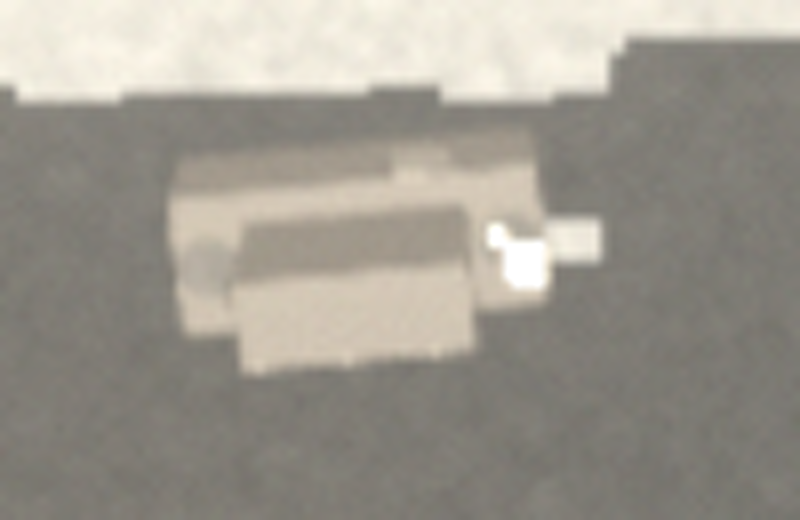

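The zoom shows the tab top near (355,315) in the crop and the foot tilted slightly. I'll compute centre and yaw from the corners.

```bash
cat >> h.py <<'E'
def quad(f,pts,z,scale=1,off=(0,0)):
    P=np.array([onz(f,(p[0]/scale+off[0],p[1]/scale+off[1]),z) for p in pts])[:,:2]
    c=P.mean(0); e=[P[(i+1)%4]-P[i] for i in range(4)]
    L=[np.linalg.norm(v).round(4) for v in e]; A=[np.degrees(np.arctan2(v[1],v[0])).round(1) for v in e]
    print("centre",c.round(4),"edges",L,"ang",A); return c
E
python3 - <<'E'
from h import *
f=grab("wrist")
quad(f,[(168,195),(540,160),(548,300),(185,335)],.022,8,(225,170))
quad(f,[(235,282),(468,262),(475,350),(243,373)],.05,8,(225,170))
E
```

```text
centre [ 0.61   -0.1984] edges [np.float64(0.0497), np.float64(0.0196), np.float64(0.0493), np.float64(0.0197)] ang [np.float64(94.1), np.float64(2.5), np.float64(-85.6), np.float64(-176.3)]
centre [ 0.6104 -0.1985] edges [np.float64(0.029), np.float64(0.0116), np.float64(0.0292), np.float64(0.012)] ang [np.float64(93.7), np.float64(3.2), np.float64(-85.4), np.float64(-177.8)]
```

```bash
python3 -m handwheel '{"travel":[[0.051,-0.019,-0.08],[0.051,-0.019,-0.16],[0.051,-0.019,-0.24],[0.051,-0.019,-0.32],[0.051,-0.019,-0.38],[0.051,-0.019,-0.407],[0.051,-0.019,-0.407],[0.051,-0.019,-0.407],[0.051,-0.019,-0.407],[0.051,-0.019,-0.407],[0.051,-0.019,-0.407],[0.051,-0.019,-0.407],[0.051,-0.019,-0.407],[0.051,-0.019,-0.407]],"spin":[0.12,0.12,0.12,0.12,0.12,0.12,0.12,0.12,0.12,0.12,0.12,0.12,0.12,0.12],"gripper":[0.4,0.4,0.4,0.4,0.4,0.4,0.4,-1,-1,-1,-1,-1,-1,-1]}' 15
python3 - <<'E'
from h import *
s,R=jaw(); print(s["eef_pos"],R[:,2])
f=grab("wrist","w9")
E
```

```text
t: 17.85
eef_pos: [0.611, -0.1986, 0.0455]
ee_rot: [-1.824, 1.57, -0.183]
force: [-0.6, 1.8, 5.5]
width: 0.0302
[ 0.61103589 -0.19857344  0.04545553] [-6.99506701e-02  9.97550415e-01 -2.70852573e-04]
```

View pics/w9.png

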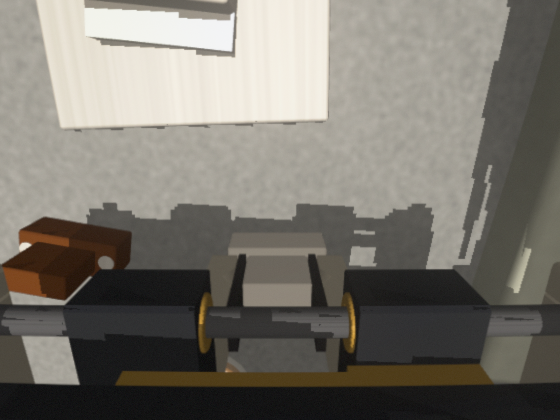

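Gripped at 30.2 mm. I'll lift and carry it towards the carrier.

```bash
python3 -m handwheel '{"travel":[[0,0,0.06],[0,0,0.14],[0,0,0.22],[0,0,0.3],[0,0,0.38],[-0.04,0.04,0.46],[-0.12,0.12,0.5],[-0.18,0.2,0.5],[-0.24,0.28,0.5],[-0.3,0.36,0.5],[-0.34,0.44,0.5],[-0.36,0.52,0.5],[-0.38,0.6,0.5],[-0.38,0.68,0.5],[-0.38,0.76,0.5],[-0.38,0.84,0.5],[-0.38,0.88,0.46],[-0.38,0.88,0.4],[-0.38,0.88,0.4],[-0.38,0.88,0.4]],"spin":[0,0,0,0,0,0,0,0,0,0,0,0,0,0,0,0,0,0,0,0],"gripper":[-1,-1,-1,-1,-1,-1,-1,-1,-1,-1,-1,-1,-1,-1,-1,-1,-1,-1,-1,-1]}' 15
python3 - <<'E'
from h import *
s,R=jaw(); print(s["eef_pos"],R[:,2])
f=grab("wrist","w10"); g=grab("top","t10"); h=grab("scene","s10")
for n,F in(("wrist",f),("scene",h),("top",g)):
  for k,z in dict(carrier_c=.013,cart1_c=.025).items():
    for r in spotter.tip_of(n,k)[:6]:
        if r["conf"]>.3:print(n,k,round(r["conf"],2),np.round(r["at"],1),onz(F,r["at"],z).round(4))
E
```

```text
t: 19.9
eef_pos: [0.4206, 0.241, 0.2449]
ee_rot: [2.776, 1.569, -1.866]
force: [0.4, -0.8, 0.1]
width: 0.0298
[0.42055744 0.24100933 0.24489431] [-0.06987503  0.99755491 -0.00129606]
wrist carrier_c 0.68 [306.3 163.7] [0.4048 0.27   0.013 ]
wrist cart1_c 0.61 [279.8 268.6] [0.5231 0.2506 0.025 ]
scene carrier_c 0.59 [361.3 165.4] [0.4142 0.274  0.013 ]
scene cart1_c 0.81 [170.  232.7] [ 0.6035 -0.3039  0.025 ]
scene cart1_c 0.59 [361.3 111.3] [0.148 0.354 0.025]
scene cart1_c 0.54 [144.1 255. ] [ 0.6676 -0.3692  0.025 ]
scene cart1_c 0.49 [235.3 254.5] [ 0.7026 -0.1412  0.025 ]
top cart1_c 0.73 [378.6 201.2] [ 0.6219 -0.3079  0.025 ]
top cart1_c 0.66 [220.5 148.9] [0.7777 0.1404 0.025 ]
top cart1_c 0.58 [402.1 186.1] [ 0.6644 -0.3759  0.025 ]
top cart1_c 0.57 [232.9 161.4] [0.7409 0.1048 0.025 ]
top cart1_c 0.53 [260.6 156. ] [0.7558 0.0254 0.025 ]
top cart1_c 0.43 [320.6 171.8] [ 0.7081 -0.1455  0.025 ]
```

View pics/w10.png

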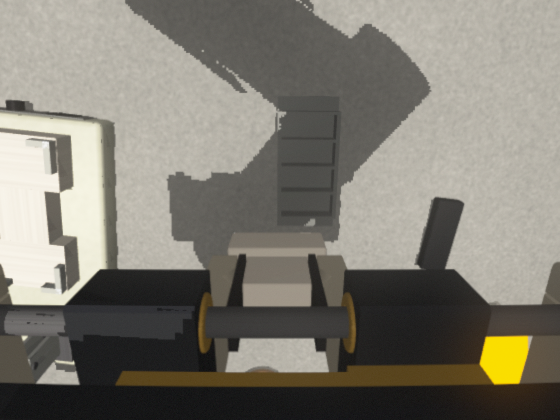

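View pics/t10.png

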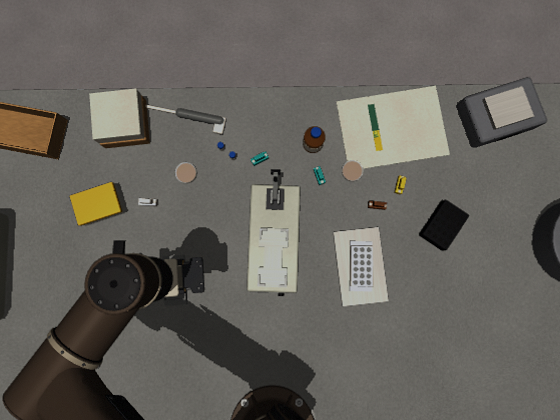

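View pics/s10.png

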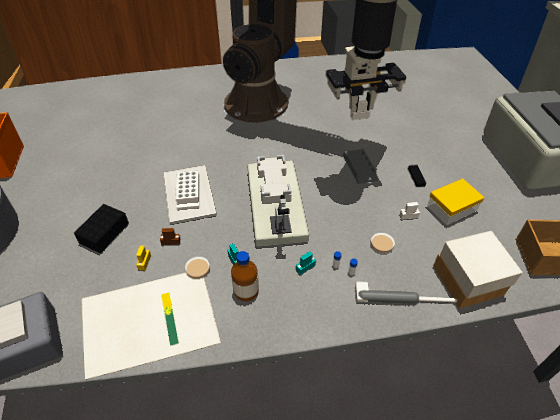

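The wrist view shows the carrier at (308,163), in shadow. I'll zoom in with contrast to find its corners.

```bash
python3 - <<'E'
from h import *
im=cv2.imread("pics/w10.png")[85:245,250:370]
im=cv2.convertScaleAbs(im,alpha=2.2)
cv2.imwrite("pics/w10z.png",cv2.resize(im,None,fx=5,fy=5,interpolation=cv2.INTER_CUBIC)[:800:,:][:, :])
im=cv2.resize(im,None,fx=3.75,fy=3.75,interpolation=cv2.INTER_CUBIC);cv2.imwrite("pics/w10z.png",im);print(im.shape)
E
```

```text
(600, 450, 3)
```

View pics/w10z.png

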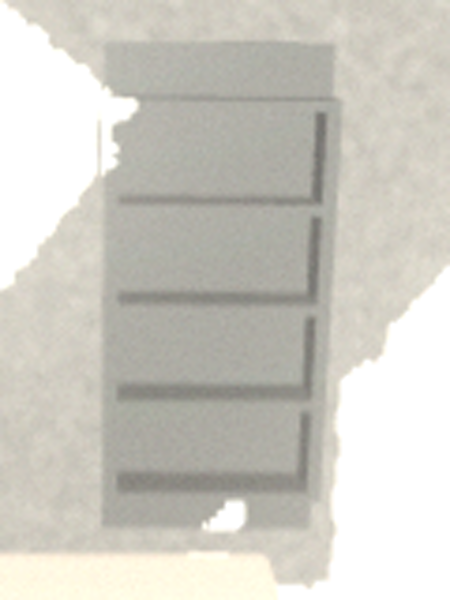

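```bash
python3 - <<'E'
from h import *
f=grab("wrist")
o=(250-.37,85-.37)
c=quad(f,[(98,98),(341,100),(322,500),(103,499)],.026,3.75,o)
quad(f,[(105,43),(335,45),(308,527),(103,527)],.010,3.75,o)
for p in[(326,112),(323,205),(321,215),(318,304),(316,315),(314,398),(310,410),(308,492)]:
  print(onz(f,(p[0]/3.75+o[0],p[1]/3.75+o[1]),.026).round(4))
for p in[(118,112),(118,205),(118,304),(118,398),(118,492)]:
  print(onz(f,(p[0]/3.75+o[0],p[1]/3.75+o[1]),.026).round(4))
E
```

```text
centre [0.406  0.2708] edges [np.float64(0.0631), np.float64(0.1102), np.float64(0.0623), np.float64(0.1103)] ang [np.float64(93.6), np.float64(4.3), np.float64(-86.3), np.float64(-175.3)]
centre [0.4064 0.2712] edges [np.float64(0.0617), np.float64(0.138), np.float64(0.0613), np.float64(0.1384)] ang [np.float64(93.6), np.float64(3.6), np.float64(-86.1), np.float64(-176.2)]
[0.3523 0.2945 0.026 ]
[0.3763 0.2965 0.026 ]
[0.3789 0.2963 0.026 ]
[0.4029 0.2983 0.026 ]
[0.4059 0.2982 0.026 ]
[0.4292 0.3004 0.026 ]
[0.4328 0.2997 0.026 ]
[0.4568 0.3019 0.026 ]
[0.3562 0.2405 0.026 ]
[0.3801 0.2422 0.026 ]
[0.4067 0.2442 0.026 ]
[0.433  0.2461 0.026 ]
[0.4606 0.2481 0.026 ]
```

Carrier centre is (0.4062, 0.271), yaw 4.0°. The held cartridge is aligned with it, so I'll insert at slot +13.5, first hovering.

```bash
python3 -m handwheel '{"travel":[[0,0.03,-0.06],[0,0.062,-0.14],[0,0.062,-0.22],[0,0.062,-0.29],[0,0.062,-0.31],[0,0.062,-0.31],[0,0.062,-0.31]],"spin":[0,0,0,0,0,0,0],"gripper":[-1,-1,-1,-1,-1,-1,-1]}' 15
python3 - <<'E'
from h import *
s,R=jaw(); print(s["eef_pos"],R[:,2])
f=grab("wrist","w11"); h=grab("scene","s11")
E
```

```text
t: 21.1
eef_pos: [0.4214, 0.2732, 0.091]
ee_rot: [-0.954, 1.569, 0.687]
force: [0.8, 0.1, -0.1]
width: 0.03
[0.42140635 0.27318818 0.09097582] [-0.07002657  0.99754461  0.00101677]
```

View pics/w11.png

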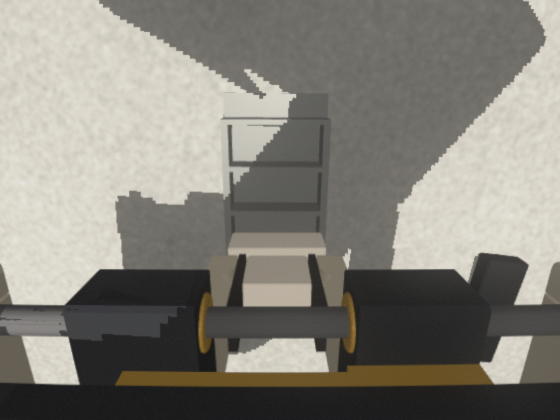

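```bash
python3 - <<'E'
from h import *
f=grab("wrist")
for p in[(221,118.5),(330,118.5),(230,164),(322,164),(231,207),(321,207)]: print(onz(f,p,.026).round(4))
s=[arm.get_state()["eef_pos"]]
print(s)
im=cv2.imread("pics/w11.png")[80:260,200:350]
cv2.imwrite("pics/w11z.png",cv2.resize(cv2.convertScaleAbs(im,alpha=1.6),None,fx=3.3,fy=3.3,interpolation=cv2.INTER_CUBIC))
E
```

```text
[0.3526 0.2368 0.026 ]
[0.3484 0.2975 0.026 ]
[0.378  0.2426 0.026 ]
[0.3743 0.2959 0.026 ]
[0.4042 0.244  0.026 ]
[0.4004 0.2981 0.026 ]
[array([0.42135579, 0.27329572, 0.09132935])]
```

View pics/w11z.png

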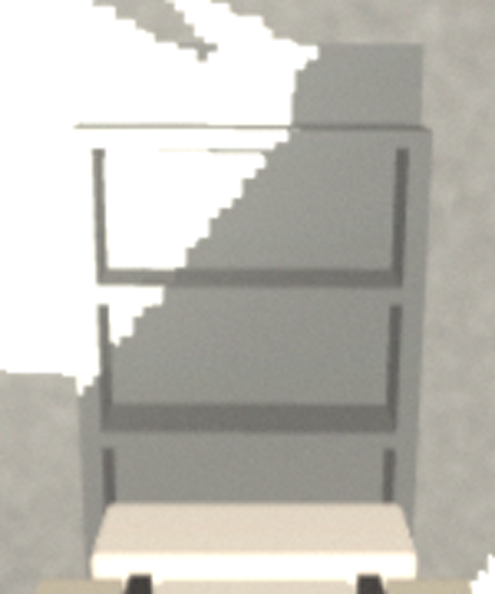

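```bash
python3 - <<'E'
from h import *
f=grab("wrist")
for p in[(276,118.5),(276,169),(276,213)]: print(onz(f,p,.026).round(4))
for p in[(98,150),(408,150),(105,303),(398,303),(108,447),(390,447)]: print(onz(f,(p[0]/3.3+200,p[1]/3.3+80),.026).round(4))
E
```

```text
[0.3504 0.2674 0.026 ]
[0.379  0.2693 0.026 ]
[0.406  0.2712 0.026 ]
[0.356  0.2417 0.026 ]
[0.3523 0.2943 0.026 ]
[0.3824 0.2437 0.026 ]
[0.3788 0.2954 0.026 ]
[0.4093 0.2451 0.026 ]
[0.4058 0.2969 0.026 ]
```

```bash
python3 -m handwheel '{"travel":[[-0.002,-0.001,0],[-0.002,-0.001,-0.02],[-0.002,-0.001,-0.04],[-0.002,-0.001,-0.055],[-0.002,-0.001,-0.065],[-0.002,-0.001,-0.073],[-0.002,-0.001,-0.073],[-0.002,-0.001,-0.073]],"spin":[0,0,0,0,0,0,0,0],"gripper":[-1,-1,-1,-1,-1,-1,-1,-1]}' 15
```

```text
t: 22.1
eef_pos: [0.4196, 0.2719, 0.0528]
ee_rot: [2.464, 1.57, -2.179]
force: [-0.0, -0.3, 0.6]
width: 0.03
```

It is home by height with no reaction force. I'll release, retreat and look.

```bash
python3 -m handwheel '{"travel":[[0,0,0],[0,0,0],[0,0,0],[0,0,0],[0,0,0.05],[0,0,0.12],[0,0,0.2],[0,0,0.28],[0.05,0,0.36],[0.1,0.02,0.42],[0.18,0.06,0.42],[0.26,0.1,0.42],[0.34,0.14,0.42],[0.34,0.14,0.42],[0.34,0.14,0.42],[0.34,0.14,0.42]],"spin":[0,0,0,0,0,0,0,0,0,0,0,0,0,0,0,0],"gripper":[0.4,0.4,0.4,0.4,0.4,0.4,0.4,0.4,0.4,0.4,0.4,0.4,0.4,0.4,0.4,0.4]}' 15
python3 - <<'E'
from h import *
s,R=jaw(); print(s["eef_pos"],R[:,2])
f=grab("wrist","w12")
for k,z in dict(carrier_c=.013,cart1_c=.025).items():
    for r in spotter.tip_of("wrist",k)[:6]:
        if r["conf"]>.3:print(k,round(r["conf"],2),np.round(r["at"],1),onz(f,r["at"],z).round(4))
E
```

```text
t: 23.7
eef_pos: [0.5891, 0.3416, 0.2629]
ee_rot: [2.165, 1.57, -2.478]
force: [-0.4, -0.4, 0.5]
width: 0.0618
[0.58908959 0.34157363 0.26289372] [-6.96293161e-02  9.97572877e-01 -3.35418653e-04]
cart1_c 0.66 [ 10.6 287. ] [0.751  0.0242 0.025 ]
cart1_c 0.52 [369.5  70.2] [0.4763 0.4253 0.025 ]
```

View pics/w12.png

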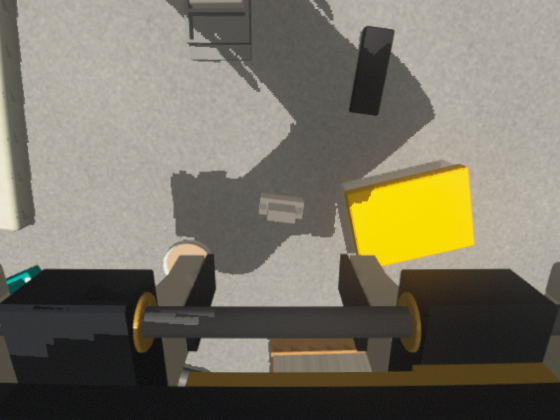

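The second cartridge is at (281,208). I'll zoom on it.

```bash
python3 - <<'E'
from h import *
im=cv2.imread("pics/w12.png")[175:240,235:335]
im=cv2.convertScaleAbs(im,alpha=1.5)
cv2.imwrite("pics/w12z.png",cv2.resize(im,None,fx=8,fy=8,interpolation=cv2.INTER_CUBIC))
E
```

```text
(no output)
```

View pics/w12z.png

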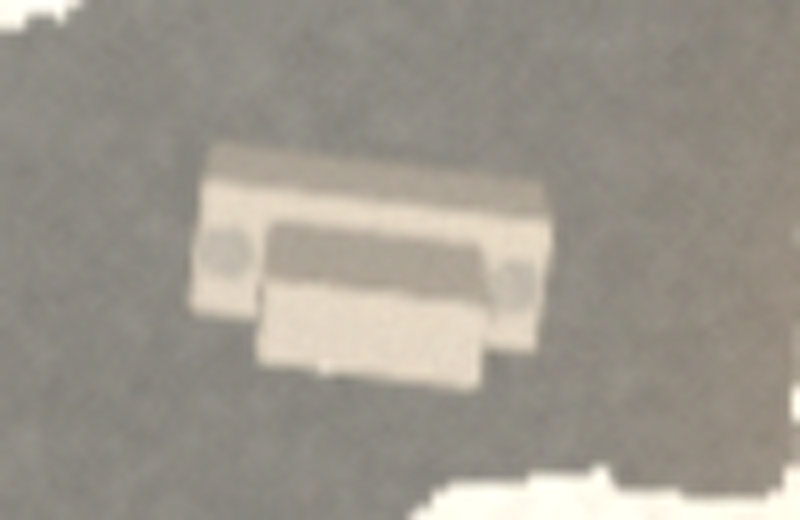

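```bash
python3 - <<'E'
from h import *
f=grab("wrist")
quad(f,[(202,182),(552,217),(537,352),(190,315)],.022,8,(235,175))
quad(f,[(265,282),(487,302),(480,388),(258,365)],.05,8,(235,175))
s,R=jaw(); print(s["eef_pos"],np.degrees(np.arctan2(R[1,2],R[0,2])))
E
```

```text
centre [0.6281 0.3491] edges [np.float64(0.0491), np.float64(0.0201), np.float64(0.0495), np.float64(0.0197)] ang [np.float64(88.0), np.float64(-0.7), np.float64(-92.5), np.float64(178.2)]
centre [0.6282 0.349 ] edges [np.float64(0.0291), np.float64(0.012), np.float64(0.0295), np.float64(0.0116)] ang [np.float64(88.6), np.float64(0.6), np.float64(-92.3), np.float64(179.0)]
[0.58899615 0.34174683 0.26412215] 94.01859932111113
```

```bash
python3 -m handwheel '{"travel":[[0.078,0.015,-0.08],[0.078,0.015,-0.16],[0.078,0.015,-0.24],[0.078,0.015,-0.32],[0.078,0.015,-0.38],[0.078,0.015,-0.42],[0.078,0.015,-0.437],[0.078,0.015,-0.437],[0.078,0.015,-0.437],[0.078,0.015,-0.437],[0.078,0.015,-0.437],[0.078,0.015,-0.437],[0.078,0.015,-0.437]],"spin":[-0.133,-0.133,-0.133,-0.133,-0.133,-0.133,-0.133,-0.133,-0.133,-0.133,-0.133,-0.133,-0.133],"gripper":[0.15,0.15,0.15,0.15,0.15,0.15,0.15,0.15,-1,-1,-1,-1,-1]}' 15
python3 - <<'E'
from h import *
s,R=jaw(); print(s["eef_pos"],R[:,2])
f=grab("wrist","w13")
E
```

```text
t: 25.2
eef_pos: [0.6291, 0.3498, 0.046]
ee_rot: [-0.92, 1.569, 0.617]
force: [-1.6, 1.0, 6.1]
width: 0.0295
[0.62911493 0.34983961 0.04600229] [0.03449911 0.99940407 0.00114926]
```

View pics/w13.png

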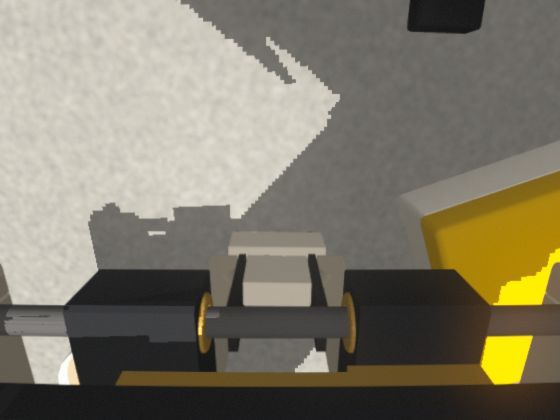

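```bash
python3 -m handwheel '{"travel":[[0,0,0.06],[0,0,0.14],[0,0,0.22],[-0.04,0,0.28],[-0.12,-0.03,0.28],[-0.2,-0.06,0.28],[-0.28,-0.09,0.28],[-0.36,-0.12,0.28],[-0.44,-0.158,0.26],[-0.471,-0.158,0.2],[-0.471,-0.158,0.17],[-0.471,-0.158,0.17],[-0.471,-0.158,0.17]],"spin":[0,0,0,0.133,0.133,0.133,0.133,0.133,0.133,0.133,0.133,0.133,0.133],"gripper":[-1,-1,-1,-1,-1,-1,-1,-1,-1,-1,-1,-1,-1]}' 15
python3 - <<'E'
from h import *
s,R=jaw(); print(s["eef_pos"],np.degrees(np.arctan2(R[1,2],R[0,2])))
f=grab("wrist","w14"); g=grab("scene","s14")
E
```

```text
t: 26.55
eef_pos: [0.3934, 0.2707, 0.1301]
ee_rot: [-1.495, 1.57, 0.145]
force: [-0.2, 0.3, -0.5]
width: 0.0296
[0.39344798 0.27073955 0.1301254 ] 94.01405735406048
```

View pics/w14.png

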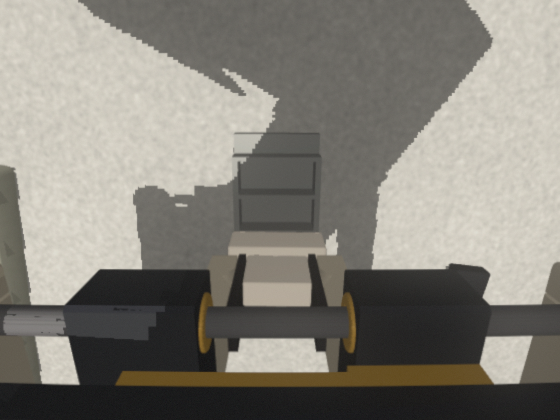

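View pics/s14.png

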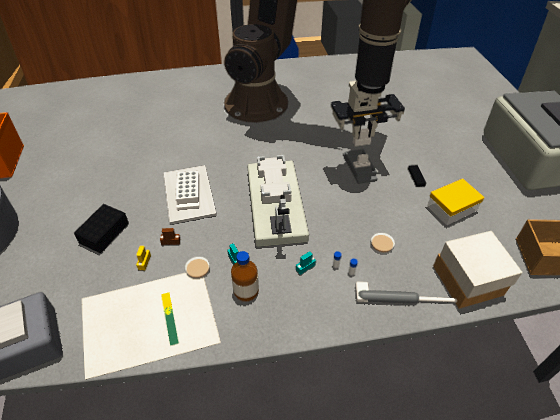

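```bash
python3 - <<'E'
from h import *
f=grab("wrist")
for p in[(233,155),(321,155),(277,155),(277,192)]: print(onz(f,p,.026).round(4))
E
python3 -m handwheel '{"travel":[[0,0,-0.04],[0,0,-0.08],[0,0,-0.11],[0,0,-0.13],[0,0,-0.145],[0,0,-0.153],[0,0,-0.153],[0,0,-0.153]],"spin":[0,0,0,0,0,0,0,0],"gripper":[-1,-1,-1,-1,-1,-1,-1,-1]}' 15
```

```text
[0.3519 0.2374 0.026 ]
[0.3477 0.2976 0.026 ]
[0.3498 0.2675 0.026 ]
[0.376  0.2694 0.026 ]
t: 27.5
eef_pos: [0.3934, 0.2707, 0.0534]
ee_rot: [-0.689, 1.57, 0.951]
force: [0.8, -0.4, 0.4]
width: 0.0301
```

```bash
python3 -m handwheel '{"travel":[[0,0,0],[0,0,0],[0,0,0],[0,0,0],[0,0,0.05],[0,0,0.12],[0,0,0.2],[0.02,0,0.28],[0.02,0,0.34],[0.02,0,0.34],[0.02,0,0.34]],"spin":[0,0,0,0,0,0,0,0,0,0,0],"gripper":[0.4,0.4,0.4,0.4,0.4,1,1,1,1,1,1]}' 15
python3 - <<'E'
from h import *
s,R=jaw(); print(s["eef_pos"],np.degrees(np.arctan2(R[1,2],R[0,2])))
f=grab("wrist","w15")
cv2.imwrite("pics/w15z.png",cv2.resize(cv2.convertScaleAbs(f["pixels"][70:260,180:380],alpha=1.8),None,fx=3,fy=3,interpolation=cv2.INTER_CUBIC))
g=grab("scene","s15")
cv2.imwrite("pics/s15z.png",cv2.resize(g["pixels"][130:250,300:460],None,fx=4.5,fy=4.5,interpolation=cv2.INTER_CUBIC))
E
```

```text
t: 28.6
eef_pos: [0.4031, 0.2705, 0.2235]
ee_rot: [-0.453, 1.569, 1.188]
force: [-1.1, 0.2, -1.0]
width: 0.0875
[0.40305201 0.27050551 0.22353336] 93.97664462601433
```

View pics/w15z.png

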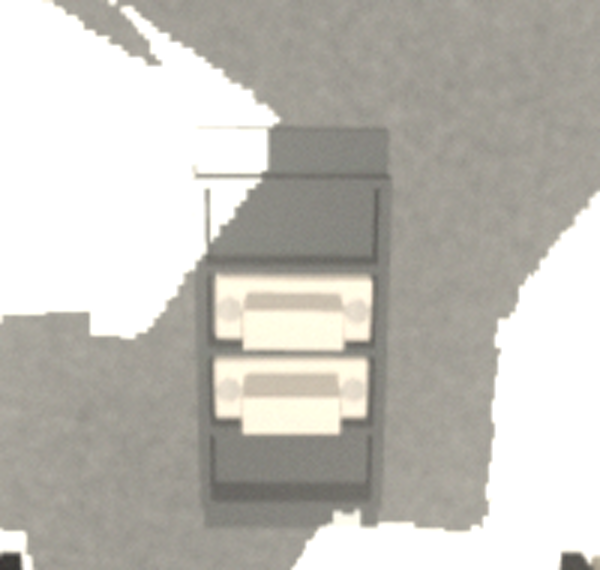

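View pics/s15z.png

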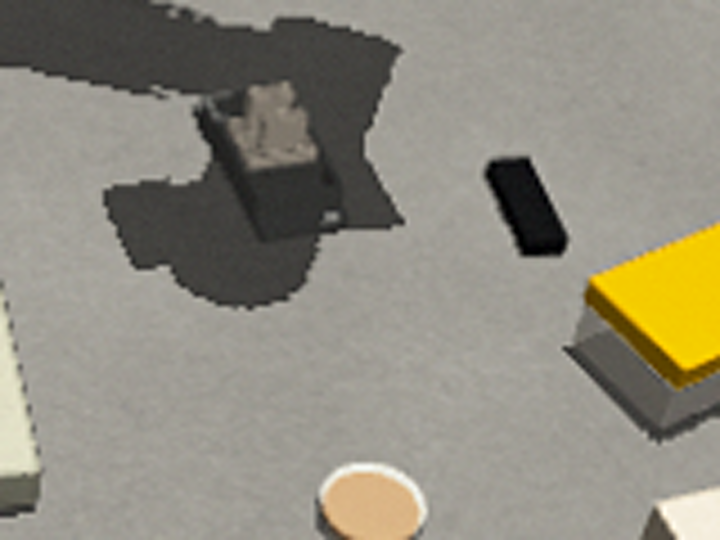

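View pics/s15.png

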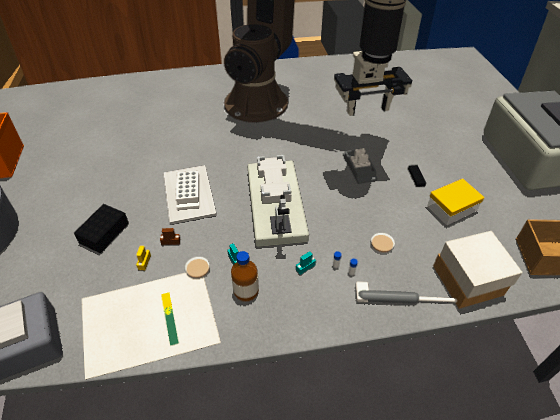

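Both cartridges are seated upright and level in the middle slots. I'll recheck the carrier position in this view before gripping it.

```bash
python3 - <<'E'
from h import *
f=grab("wrist")
T=lambda x,y:(x/3+180-.33,y/3+70-.33)
print(onz(f,T(194,175),.026),onz(f,T(391,176),.026))
quad(f,[T(194,175),T(391,176),T(378,502),T(206,502)],.026)
quad(f,[T(196,128),T(388,128),T(377,524),T(205,524)],.010)
E
```

```text
[0.35075529 0.23536138 0.026     ] [0.34684814 0.29584561 0.026     ]
centre [0.4029 0.2693] edges [np.float64(0.0606), np.float64(0.1083), np.float64(0.0582), np.float64(0.1086)] ang [np.float64(93.7), np.float64(3.3), np.float64(-86.0), np.float64(-175.5)]
centre [0.4038 0.2691] edges [np.float64(0.0611), np.float64(0.137), np.float64(0.0614), np.float64(0.137)] ang [np.float64(94.0), np.float64(3.9), np.float64(-86.0), np.float64(-176.2)]
```

```bash
python3 -m handwheel '{"travel":[[0.004,0,-0.08],[0.004,0,-0.16],[0.004,0,-0.24],[0.004,0,-0.31],[0.004,0,-0.36],[0.004,0,-0.385],[0.004,0,-0.4],[0.004,0,-0.4],[0.004,0,-0.4],[0.004,0,-0.4],[0.004,0,-0.4],[0.004,0,-0.4],[0.004,0,-0.4]],"spin":[0,0,0,0,0,0,0,0,0,0,0,0,0],"gripper":[1,1,1,1,1,1,1,1,-1,-1,-1,-1,-1]}' 30
python3 - <<'E'
from h import *
s,R=jaw(); print(s["eef_pos"],np.degrees(np.arctan2(R[1,2],R[0,2])))
f=grab("wrist","w16")
E
```

```text
t: 30.05
eef_pos: [0.4053, 0.2708, 0.0237]
ee_rot: [-0.69, 1.569, 0.95]
force: [-2.2, -0.1, 6.2]
width: 0.0618
[0.40534121 0.27080651 0.02372407] 94.00250392952528
```

View pics/w16.png

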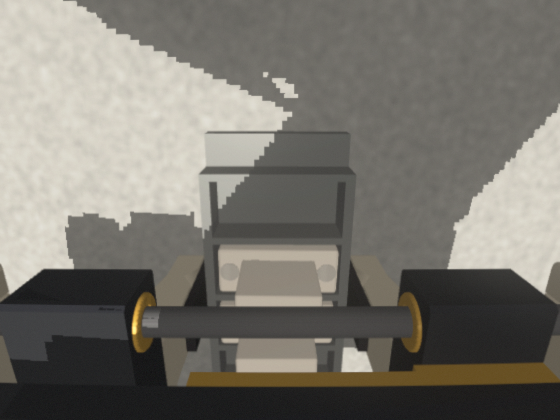

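```bash
python3 - <<'E'
from h import *
f=grab("wrist"); s,R=jaw(); p=s["eef_pos"]
for uv,z,L in[((277,132),.010,.0695),((277,170),.026,.0555),((277,237),.026,.027)]:
    q=onz(f,uv,z); v=R.T@(q-p); print(q.round(4),"tool y",v[1].round(4),"tool z",v[2].round(4),"centre off toolx-ward", (v[1]-L).round(4))
E
cd pics; python3 -c "
import cv2
im=cv2.imread('w10.png');cv2.imwrite('w10n.png',cv2.resize(im[80:330,0:130],None,fx=2.4,fy=2.4))
im=cv2.imread('w7.png');cv2.imwrite('w7n.png',cv2.resize(im[80:300,420:560],None,fx=2.6,fy=2.6))"
```

```text
[0.3362 0.2654 0.01  ] tool y 0.0694 tool z -0.0006 centre off toolx-ward -0.0001
[0.349  0.2662 0.026 ] tool y 0.0565 tool z -0.0006 centre off toolx-ward 0.001
[0.3772 0.2682 0.026 ] tool y 0.0283 tool z -0.0006 centre off toolx-ward 0.0013
```

View pics/w7n.png

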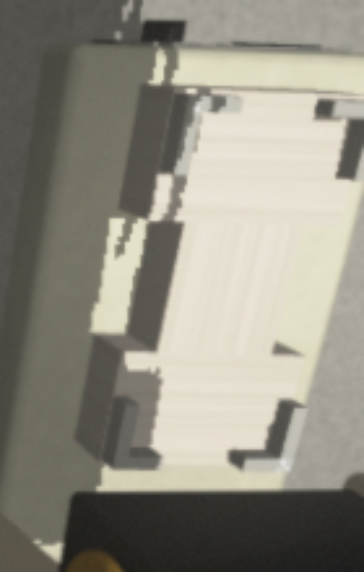

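The carrier is held at 61.8 mm and centred to about 1 mm. I'll lift it and hover over the nest.

```bash
python3 -m handwheel '{"travel":[[0,0,0.03],[0,0,0.09],[0,0,0.17],[0,0,0.25],[0,0,0.33],[0.01,-0.04,0.36],[0.04,-0.11,0.36],[0.06,-0.18,0.36],[0.08,-0.25,0.36],[0.1,-0.32,0.36],[0.123,-0.39,0.36],[0.123,-0.46,0.36],[0.123,-0.52,0.36],[0.123,-0.56,0.34],[0.123,-0.56,0.32],[0.123,-0.56,0.32],[0.123,-0.56,0.32]],"spin":[0,0,0,0,0,0,-0.02,-0.04,-0.06,-0.08,-0.1,-0.12,-0.12,-0.12,-0.12,-0.12,-0.12],"gripper":[-1,-1,-1,-1,-1,-1,-1,-1,-1,-1,-1,-1,-1,-1,-1,-1,-1]}' 30
python3 - <<'E'
from h import *
s,R=jaw(); print(s["eef_pos"],np.degrees(np.arctan2(R[1,2],R[0,2])),R[:,0])
f=grab("wrist","w17"); g=grab("scene","s17")
E
```

```text
t: 31.85
eef_pos: [0.4663, -0.0094, 0.1828]
ee_rot: [1.907, 1.57, -2.83]
force: [1.1, 0.3, -3.1]
width: 0.0618
[ 0.46634317 -0.00935235  0.18284782] 88.59876790084552 [-8.73829570e-04 -2.81667631e-04 -9.99999579e-01]
```

View pics/w17.png

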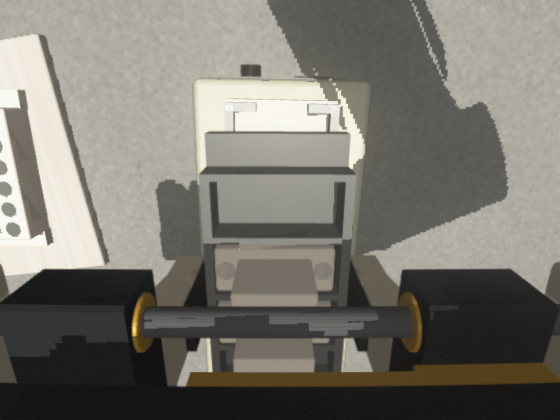

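View pics/s17.png

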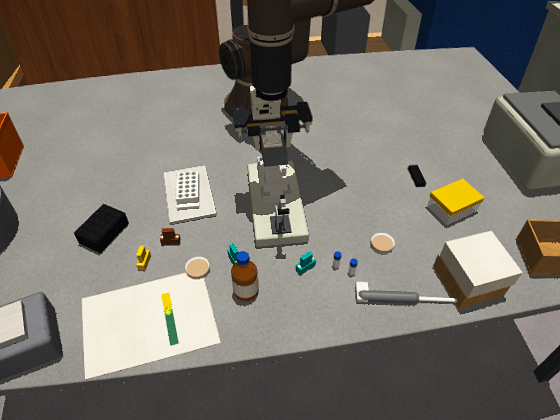

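```bash
python3 - <<'E'
import cv2
im=cv2.imread("pics/w17.png")[90:140,205:365]
cv2.imwrite("pics/w17z.png",cv2.resize(im,None,fx=5,fy=5,interpolation=cv2.INTER_CUBIC))
im=cv2.imread("pics/w5.png")[90:190,180:390]
cv2.imwrite("pics/w5z.png",cv2.resize(im,None,fx=3.8,fy=3.8,interpolation=cv2.INTER_CUBIC))
E
```

```text
(no output)
```

View pics/w17z.png

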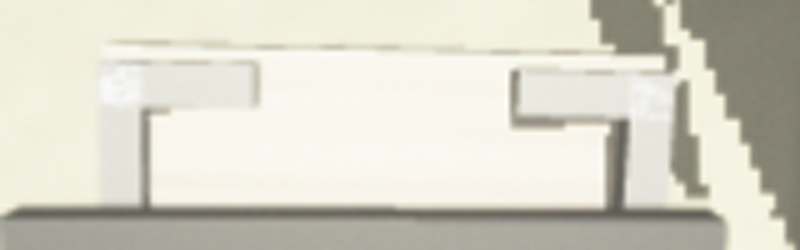

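View pics/w5z.png

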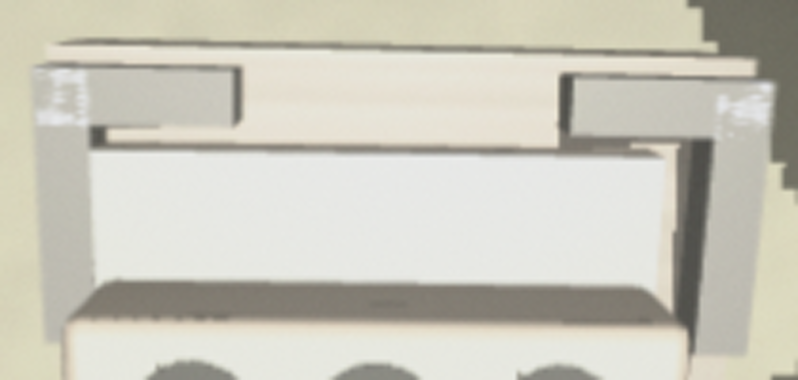

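```bash
python3 - <<'E'
from h import *
f=grab("wrist"); s,R=jaw(); p=s["eef_pos"]; print(p)
T=lambda x,y:(x/5+205-.4,y/5+90-.4)
for n,uv in dict(LinFar=(142,195),LinNear=(142,112),RinNear=(630,120),RinFar=(626,195),barL1=(150,107),barL2=(250,107),barR1=(515,118),barR2=(625,119),LoutN=(100,62),RoutN=(673,75)).items():
    q=onz(f,T(*uv),.07); print(n,q.round(4))
# carrier as seen now
for uv,z,L in[((277,132),.010,.0695),((277,170),.026,.0555)]:
    q=onz(f,uv,p[2]-.0237+z); v=R.T@(q-p); print((v[1]-L).round(4),q.round(4))
for uv in[(205,132),(350,132)]: print(onz(f,uv,p[2]-.0137).round(4))
for uv in[(199,170),(353,170)]: print(onz(f,uv,p[2]+.0023).round(4))
E
```

```text
[ 0.46689713 -0.00889118  0.18346034]
LinFar [ 0.405  -0.0387  0.07  ]
LinNear [ 0.3938 -0.038   0.07  ]
RinNear [0.3964 0.029  0.07  ]
RinFar [0.4066 0.0286 0.07  ]
barL1 [ 0.3932 -0.0369  0.07  ]
barL2 [ 0.3935 -0.0232  0.07  ]
barR1 [0.3958 0.0132 0.07  ]
barR2 [0.3963 0.0283 0.07  ]
LoutN [ 0.387  -0.0433  0.07  ]
RoutN [0.3906 0.0347 0.07  ]
-0.0001 [ 0.3975 -0.008   0.1698]
0.001 [ 0.4104 -0.0083  0.1858]
[ 0.3968 -0.0383  0.1698]
[0.3982 0.0228 0.1698]
[ 0.4097 -0.0387  0.1858]
[0.4111 0.0214 0.1858]
```

The guides give pocket centre (0.467, -0.008) and yaw -2.65°. The carrier needs about +1.5 mm in y and -1.3° of spin. I'll go down to just above the guides and check.

```bash
python3 -m handwheel '{"travel":[[0.002,0.003,0],[0.002,0.003,-0.05],[0.002,0.003,-0.1],[0.002,0.003,-0.14],[0.002,0.003,-0.165],[0.002,0.003,-0.172],[0.002,0.003,-0.172],[0.002,0.003,-0.172]],"spin":[-0.029,-0.029,-0.029,-0.029,-0.029,-0.029,-0.029,-0.029],"gripper":[-1,-1,-1,-1,-1,-1,-1,-1]}' 30
python3 - <<'E'
from h import *
s,R=jaw(); print(s["eef_pos"],np.degrees(np.arctan2(R[1,2],R[0,2])),R[:,0])
f=grab("wrist","w18"); im=f["pixels"][80:190,180:390]
cv2.imwrite("pics/w18z.png",cv2.resize(im,None,fx=3.8,fy=3.8,interpolation=cv2.INTER_CUBIC))
E
```

```text
t: 32.8
eef_pos: [0.4683, -0.0077, 0.0978]
ee_rot: [-1.294, 1.57, 0.23]
force: [-0.7, -0.4, -2.6]
width: 0.0616
[ 0.46826034 -0.00774789  0.09783659] 87.29846466085066 [ 1.24636998e-03  2.91187758e-04 -9.99999181e-01]
```

View pics/w18z.png

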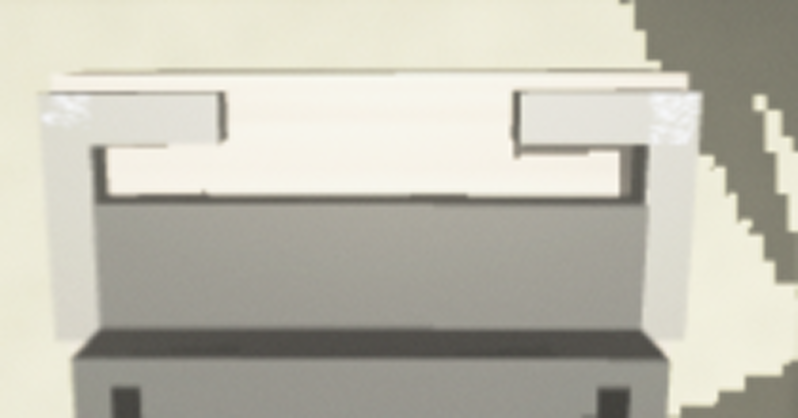

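```bash
python3 - <<'E'
from h import *
f=grab("wrist"); s,R=jaw(); p=s["eef_pos"]; print(p)
T=lambda x,y:(x/3.8+180-.37,y/3.8+80-.37)
u=p[2]-.0237
for n,uv,z in[("barL",(150,144),.07),("barR",(580,147),.07),("LinN",(92,150),.07),("RinN",(648,150),.07),("Lin2",(97,300),.07),("Rin2",(643,300),.07),("ledgeL",(98,204),u+.01),("ledgeR",(645,206),u+.01),("bodyL",(75,358),u+.026),("bodyR",(667,360),u+.026)]:
    print(n,onz(f,T(*uv),z).round(4))
E
```

```text
[ 0.46819972 -0.00780803  0.09793278]
barL [ 0.3928 -0.0313  0.07  ]
barR [0.3956 0.0202 0.07  ]
LinN [ 0.3931 -0.0383  0.07  ]
RinN [0.3963 0.0284 0.07  ]
Lin2 [ 0.4113 -0.0397  0.07  ]
Rin2 [0.4145 0.028  0.07  ]
ledgeL [ 0.3981 -0.0354  0.0842]
ledgeR [0.4012 0.0253 0.0842]
bodyL [ 0.412  -0.0362  0.1002]
bodyR [0.4151 0.0247 0.1002]
```

Sideways and yaw are good. Along x the carrier is about 2.5 mm too far from the robot, so I'll correct that and lower.

```bash
python3 -m handwheel '{"travel":[[-0.005,0,0],[-0.005,0,0],[-0.005,0,-0.006],[-0.005,0,-0.012],[-0.005,0,-0.018],[-0.005,0,-0.024],[-0.005,0,-0.028],[-0.005,0,-0.028],[-0.005,0,-0.028]],"spin":[0,0,0,0,0,0,0,0,0],"gripper":[-1,-1,-1,-1,-1,-1,-1,-1,-1]}' 30
python3 - <<'E'
from h import *
s,R=jaw(); print(s["eef_pos"],np.degrees(np.arctan2(R[1,2],R[0,2])),R[:,0])
f=grab("wrist","w19"); im=f["pixels"][80:190,180:390]
cv2.imwrite("pics/w19z.png",cv2.resize(im,None,fx=3.8,fy=3.8,interpolation=cv2.INTER_CUBIC))
E
```

```text
t: 33.8
eef_pos: [0.465, -0.0082, 0.0837]
ee_rot: [2.68, 1.571, -2.079]
force: [-4.2, 0.8, 7.7]
width: 0.0617
[ 0.46497009 -0.00818926  0.08365404] 87.30013818345269 [-1.24392375e-04 -2.23082607e-04 -9.99999967e-01]
```

View pics/w19z.png

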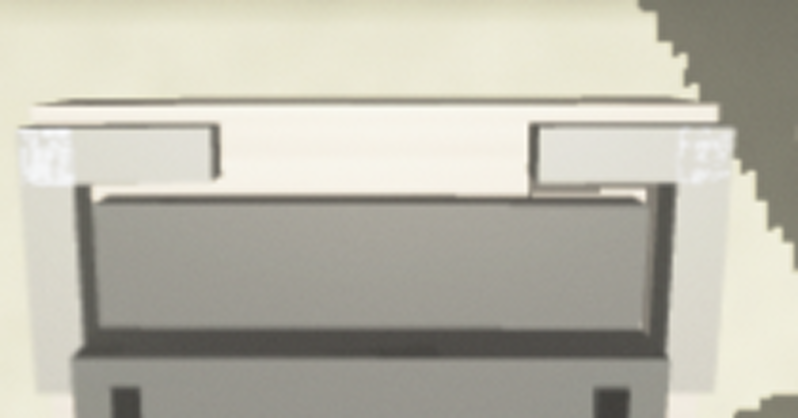

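It is home at the expected height, with even gaps to the guides. I'll release and rise.

```bash
python3 -m handwheel '{"travel":[[0,0,0],[0,0,0],[0,0,0],[0,0,0],[0,0,0],[0,0,0.06],[0,0,0.14],[0,0,0.22],[0,0,0.3],[0,0,0.38],[0,0,0.44],[0,0,0.44]],"spin":[0,0,0,0,0,0,0,0,0,0,0,0],"gripper":[1,1,1,1,1,1,1,1,1,1,1,1]}' 30
python3 - <<'E'
from h import *
s,R=jaw(); print(s["eef_pos"])
f=grab("wrist","w20"); g=grab("scene","s20")
cv2.imwrite("pics/w20z.png",cv2.resize(f["pixels"][60:280,180:380],None,fx=2.7,fy=2.7,interpolation=cv2.INTER_CUBIC))
cv2.imwrite("pics/s20z.png",cv2.resize(g["pixels"][140:260,210:350],None,fx=4.5,fy=4.5,interpolation=cv2.INTER_CUBIC))
E
```

```text
t: 35.05
eef_pos: [0.467, -0.0079, 0.3076]
ee_rot: [-1.303, 1.563, 0.221]
force: [0.4, 0.1, 0.0]
width: 0.0874
[ 0.46702975 -0.00785944  0.30763476]
```

View pics/w20z.png

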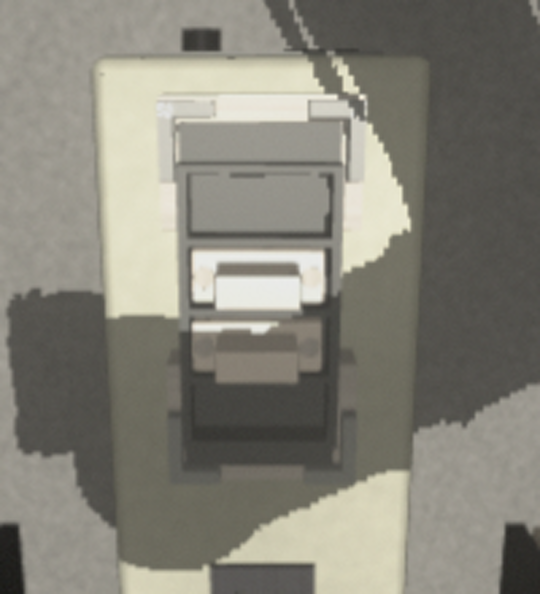

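View pics/s20z.png

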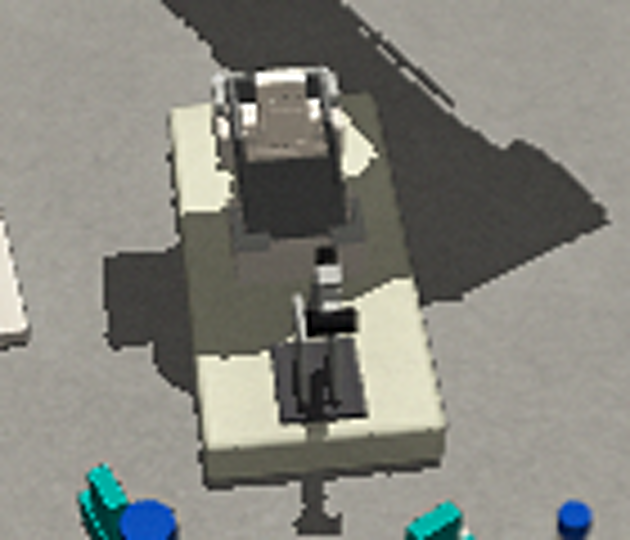

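The carrier is home between the guides with both cartridges upright. In the scene zoom the clamp arm stands open, with the grip at (330,320). I'll go and pinch it.

```bash
python3 -m handwheel '{"travel":[[0.1,-0.005,0],[0.2,-0.01,0],[0.3,-0.015,0],[0.4,-0.02,0],[0.442,-0.02,-0.03],[0.442,-0.02,-0.03],[0.442,-0.02,-0.03]],"spin":[0,0,0,0,0,0,0],"gripper":[1,1,1,1,1,1,1]}' 12
python3 - <<'E'
from h import *
s,R=jaw(); print(s["eef_pos"])
F={n:grab(n,n[0]+"21") for n in("wrist","scene","top")}
for n in F:
  for k,z in dict(clamp_grip=.147,clamp_hinge=.085).items():
    for r in spotter.tip_of(n,k)[:3]:
        if r["conf"]>.25:print(n,k,round(r["conf"],2),np.round(r["at"],1),onz(F[n],r["at"],z).round(4))
  print(proj(F[n],[.689,-.018,.147]))
E
```

```text
t: 35.85
eef_pos: [0.6855, -0.0183, 0.2851]
ee_rot: [1.82, 1.566, -2.941]
force: [-0.5, -0.2, -0.3]
width: 0.0878
[ 0.68551919 -0.01833289  0.28505925]
wrist clamp_grip 0.77 [277.6 201.6] [ 0.6844 -0.0186  0.147 ]
wrist clamp_hinge 0.91 [274.4 120.6] [ 0.6244 -0.0186  0.085 ]
[278.54237925 207.00419998]
scene clamp_grip 0.67 [282.6 211.8] [ 0.6905 -0.0199  0.147 ]
scene clamp_grip 0.63 [451.4 208.3] [0.7461 0.3811 0.147 ]
scene clamp_hinge 0.88 [280.4 214.9] [ 0.643 -0.017  0.085]
[283.28929712 211.2382164 ]
top clamp_grip 0.63 [270.9 257. ] [ 0.4664 -0.0031  0.147 ]
top clamp_grip 0.59 [275.2 173.2] [ 0.6848 -0.0163  0.147 ]
top clamp_hinge 0.64 [273.8 196.3] [ 0.6315 -0.0117  0.085 ]
[275.82807548 171.60682406]
```

View pics/w21.png

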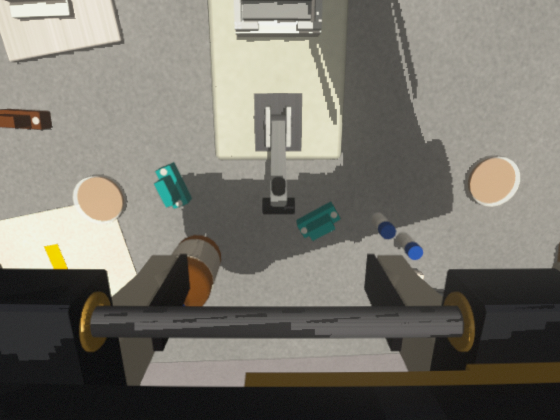

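View pics/s21.png

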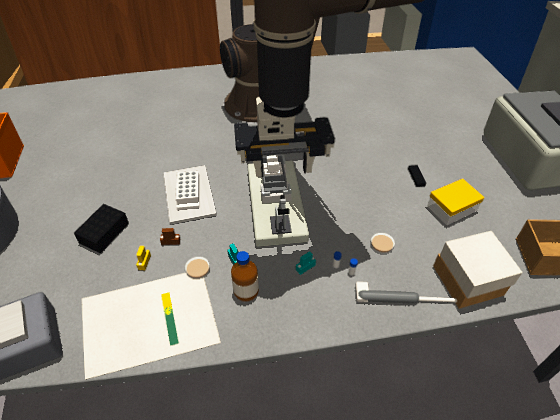

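The wrist view shows the grip bar at (278,206), matching the predicted (0.688, -0.018, 0.147).

```bash
python3 -m handwheel '{"travel":[[0.004,0,-0.07],[0.004,0,-0.14],[0.004,0,-0.2],[0.004,0,-0.25],[0.004,0,-0.275],[0.004,0,-0.275],[0.004,0,-0.275],[0.004,0,-0.275],[0.004,0,-0.275],[0.004,0,-0.275],[0.004,0,-0.275],[0.004,0,-0.275],[0.004,0,-0.275],[0.004,0,-0.275],[0.004,0,-0.275],[0.004,0,-0.275],[0.004,0,-0.275],[0.004,0,-0.275]],"spin":[0,0,0,0,0,0,0,0,0,0,0,0,0,0,0,0,0,0],"gripper":[1,1,1,1,1,1,-1,-1,-1,-1,-1,-1,-1,-1,-1,-1,-1,-1]}' 12
python3 -c "
import numpy as np
a0=np.arctan2(.022,-.085);r=np.hypot(.022,.085)
f=lambda t:r*np.array([np.cos(a0-t),np.sin(a0-t)])
for t in np.arange(2.1,-.01,-.15): print(round(t,2),((f(t)-f(2.1))/.5).round(3))"
```

```text
t: 38.1
eef_pos: [0.6881, -0.0175, 0.1505]
ee_rot: [-0.248, 1.57, 1.276]
force: [-0.6, 5.6, 0.8]
width: 0.0258
2.1 [0. 0.]
1.95 [-0.02   0.017]
1.8 [-0.042  0.031]
1.65 [-0.066  0.041]
1.5 [-0.092  0.048]
1.35 [-0.118  0.051]
1.2 [-0.144  0.05 ]
1.05 [-0.17   0.045]
0.9 [-0.195  0.036]
0.75 [-0.218  0.024]
0.6 [-0.239  0.008]
0.45 [-0.258 -0.011]
0.3 [-0.273 -0.032]
0.15 [-0.285 -0.056]
0.0 [-0.294 -0.081]
```

```bash
python3 -m handwheel '{"travel":[[-0.02,0.001,0.017],[-0.042,0.002,0.031],[-0.066,0.003,0.041],[-0.092,0.004,0.048],[-0.118,0.005,0.051],[-0.144,0.006,0.05],[-0.17,0.007,0.045],[-0.195,0.008,0.036],[-0.218,0.009,0.024],[-0.239,0.01,0.008],[-0.258,0.011,-0.011],[-0.273,0.012,-0.032],[-0.285,0.013,-0.056],[-0.291,0.014,-0.072],[-0.294,0.014,-0.08],[-0.294,0.014,-0.08],[-0.294,0.014,-0.08]],"spin":[0,0,0,0,0,0,0,0,0,0,0,0,0,0,0,0,0],"gripper":[-1,-1,-1,-1,-1,-1,-1,-1,-1,-1,-1,-1,-1,-1,-1,-1,-1]}' 12
python3 - <<'E'
from h import *
f=grab("wrist","w22"); g=grab("scene","s22")
E
```

```text
t: 39.8
eef_pos: [0.541, -0.0109, 0.1105]
ee_rot: [1.138, 1.57, 2.661]
force: [-1.4, 5.1, -0.5]
width: 0.0258
```

View pics/w22.png

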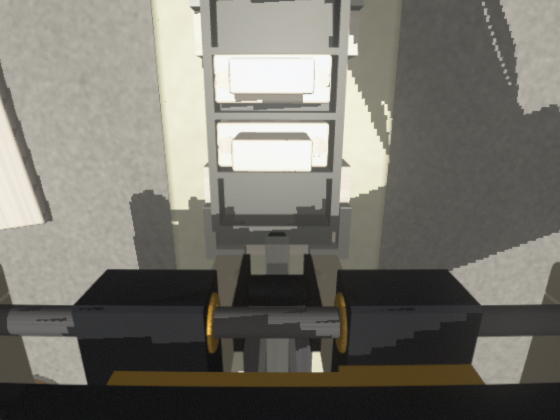

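View pics/s22.png

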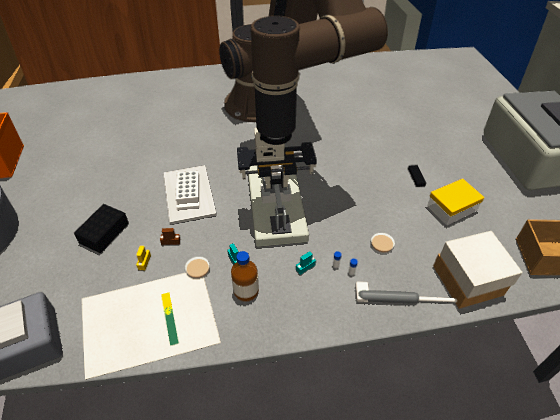

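```bash
python3 -m handwheel '{"travel":[[0,0,-0.004],[0,0,-0.004],[0,0,-0.004],[0,0,-0.004],[0,0,-0.004],[0,0,-0.004],[0,0,-0.004],[0,0,-0.004],[0,0,0.06],[0,0,0.14],[0,0,0.22],[0,0,0.3],[-0.03,0,0.38],[-0.06,0,0.4],[-0.06,0,0.4],[-0.06,0,0.4]],"spin":[0,0,0,0,0,0,0,0,0,0,0,0,0,0,0,0],"gripper":[-1,-1,1,1,1,1,1,1,1,1,1,1,1,1,1,1]}' 12
python3 - <<'E'
from h import *
s,R=jaw(); print(s["eef_pos"])
F={n:grab(n,n[0]+"23") for n in("wrist","scene","top")}
for n in F:
  for k,z in dict(clamp_grip=.107,clamp_hinge=.085,carrier_c=.073,block_c=.027,cool_top=.012,cart1_c=.093).items():
    for r in spotter.tip_of(n,k)[:3]:
        if r["conf"]>.3:print(n,k,round(r["conf"],2),np.round(r["at"],1),onz(F[n],r["at"],z).round(4))
cv2.imwrite("pics/w23z.png",cv2.resize(F["wrist"]["pixels"][30:280,180:380],None,fx=2.4,fy=2.4,interpolation=cv2.INTER_CUBIC))
E
```

```text
t: 41.5
eef_pos: [0.5109, -0.011, 0.3105]
ee_rot: [-0.695, 1.57, 0.829]
force: [0.5, -0.1, -0.5]
width: 0.0877
[ 0.51088652 -0.01104476  0.31046843]
wrist clamp_grip 0.84 [278.1 209.5] [ 0.5389 -0.0117  0.107 ]
wrist clamp_hinge 0.77 [275.1 276. ] [ 0.6264 -0.0191  0.085 ]
wrist block_c 0.8 [ 69.7 117.4] [ 0.4409 -0.2502  0.027 ]
wrist cart1_c 0.73 [ 60.5 252.2] [ 0.5821 -0.2559  0.093 ]
wrist cart1_c 0.7 [188.5 306.7] [ 0.6575 -0.1214  0.093 ]
wrist cart1_c 0.65 [275.5 145.7] [ 0.4766 -0.0114  0.093 ]
scene clamp_grip 0.46 [275.9 182.1] [ 0.5451 -0.0126  0.107 ]
scene clamp_hinge 0.8 [281.2 210.9] [ 0.6297 -0.0127  0.085 ]
scene carrier_c 0.72 [274.  171.6] [ 0.4655 -0.0054  0.073 ]
scene block_c 0.71 [188.8 189.7] [ 0.4501 -0.2506  0.027 ]
scene cool_top 0.72 [189.  190.8] [ 0.4388 -0.252   0.012 ]
scene cart1_c 0.82 [142.5 253.4] [ 0.718  -0.3556  0.093 ]
scene cart1_c 0.75 [279.3 212.3] [ 0.641  -0.0195  0.093 ]
scene cart1_c 0.72 [169.  235.3] [ 0.6721 -0.2938  0.093 ]
top clamp_grip 0.57 [359.1 266.6] [ 0.4395 -0.2351  0.107 ]
top clamp_hinge 0.8 [275.6 197. ] [ 0.6296 -0.0166  0.085 ]
top clamp_hinge 0.36 [275.1 267.9] [ 0.438  -0.0133  0.085 ]
top carrier_c 0.67 [274.2 257.3] [ 0.4664 -0.0111  0.073 ]
top block_c 0.64 [361.6 262.5] [ 0.4501 -0.2545  0.027 ]
top cool_top 0.86 [358.7 267.7] [ 0.4357 -0.2482  0.012 ]
top cart1_c 0.56 [320.9 173.9] [ 0.6907 -0.1406  0.093 ]
top cart1_c 0.56 [260.9 160.7] [0.7289 0.0226 0.093 ]
top cart1_c 0.51 [401.1 185.4] [ 0.6567 -0.3572  0.093 ]
```

View pics/w23z.png

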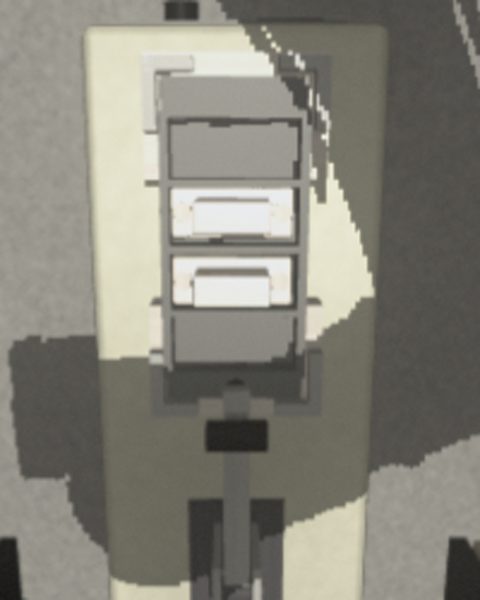

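View pics/s23.png

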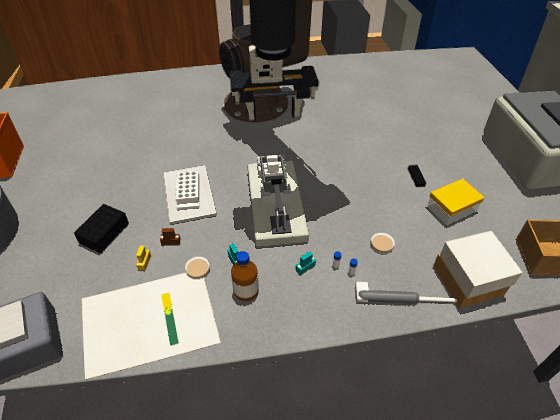

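The clamp reads exactly as it did when shut at the start: grip at (0.539, -0.012) for z = 0.107. The carrier is level between the guides, the block is on the plate and the gripper is clear, so I'm handing in.

```bash
python3 -c "
from station import arm
print(arm.job_done(), arm.get_state()['t'])"
```

```text
the job is handed in; nothing more can be done
the job is handed in; nothing more can be done
```

I finished the job and handed it in at about 41.6 s of the 210 s allowed; it reports no verdict, so the checks below are my own.

**What I did:**
- I flipped the clamp open, where it stayed, and laid the block on the cooling plate.
- I seated both fresh cartridges in the two middle slots of the carrier. I found only two fresh white cartridges in the three camera views; the brown, turquoise and yellow ones were left alone.
- I set the loaded carrier in the nest as one unit, shut the clamp onto its ledge, and left the gripper open and clear of everything.

**Last checks:**
- **Clamp:** the grip reads (0.539, -0.012) assuming its shut height, the same as at the start, and the foot sits on the carrier's ledge.
- **Carrier:** it lies between the corner guides and went home at the expected height. The detectors put its centre within about 4 mm of the pocket centre I measured; the guides themselves leave about 2.5 mm of play.
- **Cartridges:** both stand upright in their slots.
- **Block:** it is within about 15 mm of the plate centre, against limits of 45 mm along and 38 mm across.
- **Bystanders:** they look unmoved in the last pictures.

**Disagreements:**
- The cameras differed by up to about 10 mm on the block's position on the plate.
- Some low-confidence network hits were clearly false, such as a clamp grip reported on the cooling plate. I ignored those.
- Before the carrier went in, the picture showed it about 2.5 mm off along x, so I corrected that first.

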